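# Tip the wheel nuts into the storage tub

### The job

Take the loose lid off the grey tub and lay it right way up, flat on the bench beside the tub. Then fetch the cup of wheel nuts from under the bench light, pour all six nuts from it into the tub, and stand the empty cup upright again on the wooden board of the light. Set the lid and the cup down, do not drop them; keep the tub standing about where it is and leave the spray can, jar and tape measure alone.

Things in the scene. Friction and masses are not known exactly. Their poses are not given: they have to be found in the camera images.
- tub: Open round grey plastic tub standing on the bench: outer radius 54 mm at the foot, 62 mm at the rim, 85 mm high, wall 4 mm (mouth 116 mm across), floor 5 mm thick, 0.7 kg, loose. Origin: centre of its underside, z up.
- tub_rim (a point): Centre of the tub's mouth, at rim hsix, 85 mm above the tub's origin.
- lid: Loose, unfastened round grey plastic lid on the tub's rim: disc of radius 66 mm, 5 mm thick, over a plug of radius 51 mm, 8 mm deep, that sits freely in the mouth; about 0.12 kg. One upright grip stands on top near the edge, on the lid's -x side. Origin: centre of the plug's underside, z up; disc top at z = 13 mm. Laid on the bench it stands on its plug (origin at bench hsix).
- lid_grip (a point): Middle of the lid's upright grip, at x = -42, z = 28 mm in the lid's frame and turning with it. The grip is a block 12 mm thick (along the lid's x), 36 mm wide (along its y), rising 30 mm above the disc (15 mm above this point).
- cup: Plain round straight-sided aluminium cup without a handle, 76 mm high, outer radius 31 mm, wall 3 mm, floor 4 mm, 0.10 to 0.16 kg, plus 0.15 kg of nuts. It stands upright on the stand's board under the strip light; the six nuts fill it to about 40 mm. Origin: centre of its underside, z up to the mouth.
- cup_rim (a point): Centre of the cup's mouth, 76 mm above the cup's origin. The nuts all come out only when the cup is tipped well past level (about 130 degrees from upright); a small shake frees the last.
- stand: Fixed bench light: a wooden board 200 mm (its x) by 280 mm (its y), 15 mm thick, lying on the bench, with two posts (16 by 12 mm, 220 mm high) at x = +30, y = -130 and +130 mm that carry a horizontal strip light along y. The cup stands on the board. Origin: centre of the board's underside; -x is the open front, towards the robot.
- strip_light (a point): Middle of the light's underside, 194 mm above the bench, at x = +30 mm in the stand's frame. The light is 36 mm wide (x), 31 mm high, 280 mm long (y). It hangs over the cup, so a gripper cannot come down on the cup from straight above; leaning 30 to 45 degrees it can come in from the open front.
- spray_can: Bystander: upright can, radius 29 mm, 160 mm high. Origin: centre of its underside.
- jar: Bystander: upright closed jar, radius 32 mm, 75 mm high. Origin: centre of its underside.
- tape_measure: Bystander: tape measure lying on the bench, a black case 70 by 70 mm, 34 mm high, with a steel tongue at -x. Origin: centre of its underside.
- nut1: One of the six alike loose steel wheel nuts in the cup: six-sided with a chamfered closed top, 21 mm across and 17 mm high, about 25 g. Origin: centre of its underside.
- nut2: One of the six alike loose steel wheel nuts in the cup: six-sided with a chamfered closed top, 21 mm across and 17 mm high, about 25 g. Origin: centre of its underside.
- nut3: One of the six alike loose steel wheel nuts in the cup: six-sided with a chamfered closed top, 21 mm across and 17 mm high, about 25 g. Origin: centre of its underside.
- nut4: One of the six alike loose steel wheel nuts in the cup: six-sided with a chamfered closed top, 21 mm across and 17 mm high, about 25 g. Origin: centre of its underside.
- nut5: One of the six alike loose steel wheel nuts in the cup: six-sided with a chamfered closed top, 21 mm across and 17 mm high, about 25 g. Origin: centre of its underside.
- nut6: One of the six alike loose steel wheel nuts in the cup: six-sided with a chamfered closed top, 21 mm across and 17 mm high, about 25 g. Origin: centre of its underside.
Things that resemble listed ones, but are neither listed nor needed, are in the scene too. Leave any purple look-alike of the tub alone. What is shaped like the cup but green is not meant.

How it is judged (in metres and radians):
On the way, in this order (a step that is already met when the one before it is completed fails the run):
1. the lid lies flat, right way up, on the bench, clear of the tub (angle between lid's own z axis and vertical below 0.12 rad and height (world z) of lid below 0.008 m and horizontal distance between lid and tub above 0.11 m), for 0.2 s.
2. the cup, held off the board, has its mouth above the tub (within 120 mm of the tub's centre line, higher than the rim) (horizontal distance between cup_rim and tub_rim below 0.12 m and height (world z) of cup_rim above 0.1 m and contact force between the fingers and cup above 0.5 N), for 0.1 s.
3. all six nuts are in the tub (horizontal distance between each of nut1, nut2, nut3, nut4, nut5, nut6 and tub below 0.062 m and z of each of nut1, nut2, nut3, nut4, nut5, nut6 in the frame of tub below 0.085 m), for 0.2 s.
At the end, for the whole second after the job is handed in: All six nuts at rest in the tub, below its rim; tub upright (0.1 rad); lid flat on the bench, right way up (0.12 rad, underside within 8 mm), its centre over 110 mm from the tub's; cup upright (0.1 rad), at rest, its centre over the stand's board (all of step 1 and all of step 3 and linear speed of each of nut1, nut2, nut3, nut4, nut5, nut6 below 0.05 m/s and linear speed of each of lid, cup below 0.03 m/s and angle between each of tub, cup's own z axis and vertical below 0.1 rad and z of cup in the frame of stand between 0.008 and 0.022 m and x of cup in the frame of stand between -0.1 and 0.1 m and y of cup in the frame of stand between -0.14 and 0.14 m); the robot touches nothing.
It fails at once if the spray can, jar or tape measure is moved more than 30 mm (distance of any of spray_can, jar, tape_measure from where it was at the start of the episode above 0.03 m).
It fails at once if the tub is shifted more than 50 mm or tipped more than 0.5 rad (distance of tub from where it was at the start of the episode above 0.05 m or angle between tub's own z axis and vertical above 0.5 rad).
It fails at once if the lid is dropped (moves faster than 0.8 m/s without the fingers on it) (linear speed of lid above 0.8 m/s and contact force between the fingers and lid below 0.1 N).
It fails at once if the cup is dropped (moves faster than 0.8 m/s without the fingers on it) (linear speed of cup above 0.8 m/s and contact force between the fingers and cup below 0.1 N).
It also fails if it takes over 72 s, if anything falls off the work surface, if the arm or the gripper's body presses on something with over 40 N, if the wrist force passes 120 N, or if a joint passes its speed limit or range.

### The arm

A 6-joint arm with a two-finger parallel gripper is mounted at the origin on the work surface. World frame = base frame: x ahead of the robot, y to its left, z up, the work surface at z = 0. Lengths are in mm, angles in degrees, forces in N, time in s.
With the tool pointing down it reaches from about 300 to 850 mm from the base axis. Payload 4.2 kg.
Tool frame: the origin (TCP) lies at the very end of the fingers, on their centre line; the grasp point (between the pads) lies 19 mm behind it (env.grip_point_offset is the distance from the TCP to the grasp point, in mm); z points along the fingers, y is the line along which they close (so a half turn about z gives the same grasp; the last joint's range is limited). The gripper opens to 91 mm and grips with 3 to 60 N. Pads are 32 mm wide; open, the fingers measure 118 mm over their backs; the gripper's body (76 mm by 178 mm) begins 60 mm behind the grasp point.
Start: joints at [-69.328, 18.312, 89.639, -0, 72.044, -1.146], TCP at [213.711, -533.827, 213.976] pointing down, gripper open.
Joint ranges: [-177.97, 177.97], [-48.28, 115.42], [12.27, 149.76], [-77.06, 257.06], [2.81, 150.46], [-146.56, 146.56]. Speed limits (degrees/s): [147.25, 147.25, 180, 180, 180, 180].

### API

Orientations are given as [roll, pitch, yaw] about the fixed x, y, z axes, in that order (R = Rz(yaw) Ry(pitch) Rx(roll)).
In Python, from workcell import env gives the robot as it stands. The module is installed in compiled form; this text tells all that it offers.
- The arm moves only by the tool arm_command, never from a script. Its argument "rows" is a list of rows, each an object with "delta_pos": the shift along the tool's x, y, z in mm, a list of three; "roll": the turn about the tool's z in units of 5 degrees (1.0 is 5 degrees); "jaw": the opening in per cent of the stroke, from 0 (shut) to 100 (fully open). A call has 1 to 20 rows; each row is the pose to reach, as a shift and turn from the pose commanded when the call began, along the tool's axes at that moment; what a row does not reach only later rows make up. A row lasts 1/12 s, in which the tool goes at most 41.7 mm and 7.16 degrees, less where a joint would pass 70% of its speed; a pose out of reach is approached as far as the arm can. A call with a gripper value outside its range is refused whole. The fingers move at their own pace and stop on an object; "squeeze" is the grip in N (left out, the last holds). Time passes only in rows, so rows that repeat a pose let the fingers close. It gives the time, the measured TCP pose, the force, the opening and the grip force at its end, in the units of the state.
- env.state(): the state, without advancing time (a new reading comes with each control period).
- env.grab_frame(name): name is "scene" or "top" or "wrist"; returns a dict with "img" (384x512x3 uint8, blue, green, red), "z_map" (384x512 float32, mm along the optical axis (not along the pixel's ray), 0 where there is no reading), "fov_y" (degrees; the focal length in pixels is half the picture's height over the tangent of half this angle, whatever the lens; pixels are square), "cx", "cy" (the principal point, pixels), "dist" ([k1, k2, p1, p2, k3] as OpenCV has them; the pictures are not rectified), "R" (3x3) and "t" (3): a world point X has camera coordinates R X + t; the wrist camera has in their place "T_tool_cam" (4x4, takes a point from camera to tool coordinates, whose origin is the TCP and whose axes are the flange's). Camera axes: x right, y down, z forward; pixel columns grow to the right and rows downward; lengths in mm; the calibration is good to about 2 mm. A picture is of the moment at which its call begins: read the wrist's pose just before it.
- env.job_done(): hands the job in; it is judged then, once.
The state is a dict: "time_s": time; "qpos": joint angles; "qvel": joint speeds; "effort": joint torques, N m; "ee_pos": TCP position; "ee_rot": TCP orientation; "force": force on the tool from outside, world axes, zero at the start; "torque": the same for the moment, N m; "gripper_width": finger opening in mm; "gripper_force": force on a finger pad.
Only numpy, scipy, OpenCV 4.12 (cv2) and the standard library are available. Lean on these libraries where they do the work, as an engineer would, in place of code of your own. Each camera call takes 0.05 s, during which the arm holds its last target. There are 200 camera calls.

## Working session

There is one attempt and no reset: what is moved stays moved. The work goes in short steps, Python scripts to look and compute and a tool call to move; the robot and the scene stay as the last step left them, time stands still between calls to the robot, and variables do not carry over. Pictures are saved under pics/ and viewed, at most 10 in all, crops included, and the job is handed in when it is done.

Besides the shell and the picture viewer there is one more tool, called after "Call:" as name([rows], argument=value, ...), one row to a line, values as JSON. arm_command: Moves the arm, as the interface text tells. Its arguments: {"type":"object","properties":{"rows":{"type":"array"},"squeeze":{"type":"number"}},"required":["rows"]}

```bash
mkdir -p pics; cat > h.py <<'E'
import numpy as np, cv2
from workcell import env
from scipy.spatial.transform import Rotation as Rn
def K(f):
    h=f["img"].shape[0]; fl=h/2/np.tan(np.radians(f["fov_y"])/2)
    return np.array([[fl,0,f["cx"]],[0,fl,f["cy"]],[0,0,1.]])
def extr(f,pose=None):
    if "R" in f: return np.array(f["R"]),np.array(f["t"])
    T=np.array(f["T_tool_cam"]); Rt=Rn.from_euler("xyz",pose[1],degrees=True).as_matrix()
    Rc=Rt@T[:3,:3]; c=Rt@T[:3,3]+pose[0]
    return Rc.T,-Rc.T@c
def grab(n):
    s=env.state(); f=env.grab_frame(n); f["ex"]=extr(f,(np.array(s["ee_pos"]),s["ee_rot"])); return f
def on_plane(f,uv,z):
    R,t=f["ex"]; p=cv2.undistortPoints(np.array(uv,float).reshape(-1,1,2),K(f),np.array(f["dist"],float)).reshape(-1,2)
    d=np.c_[p,np.ones(len(p))]@R; c=-R.T@t
    return c+d*((z-c[2])/d[:,2])[:,None]
def cloud(f):
    R,t=f["ex"]; h,w=f["z_map"].shape
    u,v=np.meshgrid(np.arange(w),np.arange(h))
    p=cv2.undistortPoints(np.stack([u,v],-1).reshape(-1,1,2).astype(float),K(f),np.array(f["dist"],float)).reshape(-1,2)
    z=f["z_map"].reshape(-1,1); P=(np.c_[p,np.ones(len(p))]*z-t)@R
    P[z[:,0]==0]=np.nan
    return P.reshape(h,w,3)
def proj(f,P):
    R,t=f["ex"]; return cv2.projectPoints(np.array(P,float).reshape(-1,1,3),cv2.Rodrigues(R)[0],t,K(f),np.array(f["dist"],float))[0].reshape(-1,2)
E
python3 - <<'E'
from h import *
a=grab("scene");b=grab("top")
for n,f in(("scene",a),("top",b)):
    cv2.imwrite(f"pics/{n}0.png",f["img"]); print(n,f["fov_y"],f["dist"],(-f["ex"][0].T@f["ex"][1]).round())
print(env.state())
E
```

```text
scene 46.52765656399823 [-0.07718062  0.          0.          0.          0.        ] [1424. -726. 1162.]
top 44.21261948502073 [0.04075842 0.         0.         0.         0.        ] [ 299.  -56. 1531.]
{'time_s': 0.1, 'qpos': array([-6.93288089e+01,  1.83475898e+01,  8.96976014e+01, -3.54185183e-04,
        7.20428419e+01, -1.14467680e+00]), 'qvel': array([ 0.00070826, -0.10495336, -0.18335516, -0.08288002, -0.03277775,
       -0.04115232]), 'effort': array([ 4.14859487e-04, -4.13331628e+01, -2.32510132e+01,  7.29598291e-02,
        4.21874668e-02, -4.93059486e-05]), 'ee_pos': array([ 213.5427268 , -533.41302597,  213.22053102]), 'ee_rot': array([-1.79911978e+02, -1.42194477e-03,  2.18159762e+01]), 'force': array([-0.73561062, -0.56097974, -0.08188842]), 'torque': array([0.00865143, 0.0230429 , 0.04085679]), 'gripper_force': 0.0, 'gripper_width': 91.0671555538153}
```

View pics/scene0.png

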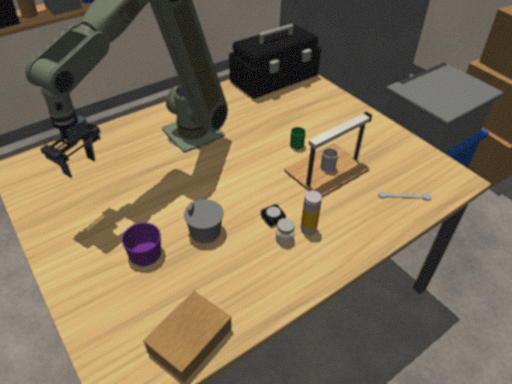

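View pics/top0.png

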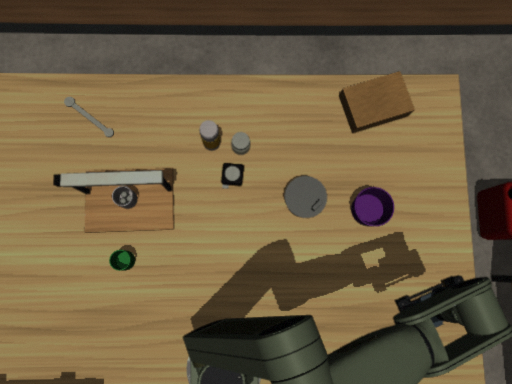

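The top view shows the grey tub with its lid at (305,196), with the grip at about (316,205). The purple look-alike is at (372,206). The aluminium cup is on the board at (124,196) under the light, and the green decoy is at (122,260). Spray can is at (209,132), jar at (240,143) and tape at (232,174). Next I'll measure them.

```bash
python3 - <<'E'
from h import *
for n in("top","scene"):
    f=grab(n); P=cloud(f); X,Y,Z=P[...,0],P[...,1],P[...,2]
    print(n,"bench z",np.nanmedian(Z[100:250,100:450]) if n=="top" else np.nanmedian(Z[200:280,50:110]))
    if n=="top":
        bx=dict(lid=(275,165,340,230),cup=(108,180,140,212),board=(80,180,178,236),light=(50,165,178,192),can=(195,115,225,155),jar=(228,128,255,156),tape=(218,160,248,188),purple=(345,180,400,232),green=(105,245,140,275))
    else: bx=dict(lid=(175,190,235,250),cup=(318,145,342,178),light=(300,110,370,190),can=(297,185,325,235),jar=(272,212,300,248))
    for k,(a,b,c,d) in bx.items():
        p=P[b:d,a:c].reshape(-1,3); p=p[np.isfinite(p[:,2])]
        rng={"lid":[(82,96),(104,130)],"cup":[(60,100)],"board":[(10,20)],"light":[(200,240)],"can":[(140,175)],"jar":[(60,90)],"tape":[(25,45)],"purple":[(70,95)],"green":[(50,90)]}[k]
        for lo,hi in rng:
            q=p[(p[:,2]>lo)&(p[:,2]<hi)]
            if len(q)<4: print(k,"few",len(q));continue
            (cx,cy),(w,h),an=cv2.minAreaRect(q[:,:2].astype(np.float32)); cc,r=cv2.minEnclosingCircle(q[:,:2].astype(np.float32))
            print(k,lo,len(q),"mean",q.mean(0).round(),"rect",round(cx),round(cy),round(w),round(h),round(an,1),"circ",np.round(cc),round(r))
f=grab("top")
cv2.imwrite("pics/crop1.png",np.vstack([cv2.resize(f["img"][165:230,275:340],(400,300),interpolation=cv2.INTER_CUBIC),cv2.resize(f["img"][165:240,80:180],(400,300),interpolation=cv2.INTER_CUBIC)]))
E
```

```text
top bench z 0.5816909670767412
lid 82 1316 mean [ 517. -251.   90.] rect 517 -252 129 130 44.3 circ [ 517. -253.] 66
lid 104 47 mean [ 487. -281.  118.] rect 488 -281 11 36 44.2 circ [ 486. -283.] 18
cup 60 173 mean [522. 312.  81.] rect 522 311 62 60 45.9 circ [522. 312.] 32
board 10 3006 mean [490. 306.  15.] rect 499 307 161 280 3.0 circ [502. 307.] 159
light 200 1471 mean [549. 317. 224.] rect 551 318 38 295 1.8 circ [552. 318.] 148
can 140 289 mean [710.  43. 158.] rect 712 44 53 54 49.2 circ [712.  43.] 28
jar 60 253 mean [700. -52.  74.] rect 701 -51 54 57 89.7 circ [701. -52.] 29
tape 25 444 mean [600. -25.  33.] rect 601 -25 69 70 84.0 circ [602. -24.] 45
purple 70 250 mean [ 489. -471.   81.] rect 487 -463 120 121 39.9 circ [ 487. -464.] 62
green 50 147 mean [329. 317.  68.] rect 328 315 62 60 89.3 circ [330. 315.] 32
scene bench z 0.4625514486936409
lid 82 879 mean [ 525. -254.   90.] rect 520 -253 129 130 57.7 circ [ 518. -254.] 68
lid 104 52 mean [ 493. -285.  116.] rect 490 -283 14 39 47.5 circ [ 490. -284.] 20
cup 60 210 mean [526. 310.  77.] rect 525 311 61 71 29.8 circ [524. 312.] 37
light 200 713 mean [559. 303. 222.] rect 554 316 44 301 1.6 circ [555. 316.] 151
can 140 240 mean [721.  39. 156.] rect 717 41 54 57 60.1 circ [716.  41.] 30
jar 60 219 mean [707. -55.  73.] rect 705 -52 55 57 13.9 circ [705. -53.] 32
```

View pics/crop1.png

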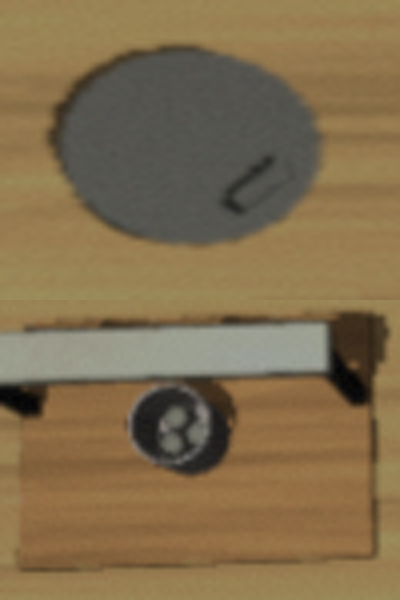

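The crop confirms both targets. The grey lid has one upright grip at its lower right, and the silver cup holding nuts stands on the board under the light, so it isn't the green one. I'll compute the lid approach next.

```bash
cat >> h.py <<'E'
def delta(cp,crot,tp,yaw=None):
    R=Rn.from_euler("xyz",crot,degrees=True).as_matrix(); d=R.T@(np.array(tp)-cp)
    r=None
    if yaw is not None: r=((crot[2]-yaw+180)%360-180)/5
    return d.round(1),r
E
python3 - <<'E'
from h import *
c=[213.7,-533.8,214.0];r=[180,0,21.816]
print(delta(c,r,[489,-282,214],-45)); print(delta([489,-282,214],[180,0,-45],[489,-282,95]))
E
```

```text
(array([ 349.2, -131.5,   -0. ]), 13.3632)
(array([  0.,  -0., 119.]), None)
```

Call:
arm_command([
  {"delta_pos": [349.2,-131.5,0],"roll": 13.363,"jaw": 60},
  {"delta_pos": [349.2,-131.5,0],"roll": 13.363,"jaw": 60},
  {"delta_pos": [349.2,-131.5,0],"roll": 13.363,"jaw": 60},
  {"delta_pos": [349.2,-131.5,0],"roll": 13.363,"jaw": 60},
  {"delta_pos": [349.2,-131.5,0],"roll": 13.363,"jaw": 60},
  {"delta_pos": [349.2,-131.5,0],"roll": 13.363,"jaw": 60},
  {"delta_pos": [349.2,-131.5,0],"roll": 13.363,"jaw": 60},
  {"delta_pos": [349.2,-131.5,0],"roll": 13.363,"jaw": 60},
  {"delta_pos": [349.2,-131.5,0],"roll": 13.363,"jaw": 60},
  {"delta_pos": [349.2,-131.5,0],"roll": 13.363,"jaw": 60},
  {"delta_pos": [349.2,-131.5,0],"roll": 13.363,"jaw": 60},
  {"delta_pos": [349.2,-131.5,0],"roll": 13.363,"jaw": 60},
  {"delta_pos": [349.2,-131.5,0],"roll": 13.363,"jaw": 60},
  {"delta_pos": [349.2,-131.5,0],"roll": 13.363,"jaw": 60},
  {"delta_pos": [349.2,-131.5,0],"roll": 13.363,"jaw": 60},
], squeeze=20)

```text
time_s: 1.5
ee_pos: [488.2, -282.9, 214.0]
ee_rot: [180.0, -0.0, -45.1]
force: [-0.1, 0.4, 0.3]
gripper_width: 55.0
gripper_force: 0.0
```

Call:
arm_command([
  {"delta_pos": [0,0,35],"roll": 0,"jaw": 60},
  {"delta_pos": [0,0,70],"roll": 0,"jaw": 60},
  {"delta_pos": [0,0,95],"roll": 0,"jaw": 60},
  {"delta_pos": [0,0,110],"roll": 0,"jaw": 60},
  {"delta_pos": [0,0,119],"roll": 0,"jaw": 60},
  {"delta_pos": [0,0,119],"roll": 0,"jaw": 60},
  {"delta_pos": [0,0,119],"roll": 0,"jaw": 0},
  {"delta_pos": [0,0,119],"roll": 0,"jaw": 0},
  {"delta_pos": [0,0,119],"roll": 0,"jaw": 0},
  {"delta_pos": [0,0,119],"roll": 0,"jaw": 0},
  {"delta_pos": [0,0,119],"roll": 0,"jaw": 0},
  {"delta_pos": [0,0,119],"roll": 0,"jaw": 0},
  {"delta_pos": [0,0,119],"roll": 0,"jaw": 0},
  {"delta_pos": [0,0,119],"roll": 0,"jaw": 0},
])

```text
time_s: 2.67
ee_pos: [489.1, -282.1, 95.3]
ee_rot: [180.0, -0.0, -45.0]
force: [-0.5, 0.2, 1.3]
gripper_width: 12.3
gripper_force: 20.0
```

Call:
arm_command([
  {"delta_pos": [0,0,0],"roll": 0,"jaw": 0},
  {"delta_pos": [0,0,-12],"roll": 0,"jaw": 0},
  {"delta_pos": [0,0,-30],"roll": 0,"jaw": 0},
  {"delta_pos": [0,0,-50],"roll": 0,"jaw": 0},
  {"delta_pos": [-6,20,-60],"roll": 0,"jaw": 0},
  {"delta_pos": [-14,50,-60],"roll": 0,"jaw": 0},
  {"delta_pos": [-22,80,-60],"roll": 0,"jaw": 0},
  {"delta_pos": [-30,110,-60],"roll": 0,"jaw": 0},
  {"delta_pos": [-38,135,-50],"roll": 0,"jaw": 0},
  {"delta_pos": [-42.4,151.3,-30],"roll": 0,"jaw": 0},
  {"delta_pos": [-42.4,151.3,0],"roll": 0,"jaw": 0},
  {"delta_pos": [-42.4,151.3,25],"roll": 0,"jaw": 0},
  {"delta_pos": [-42.4,151.3,50],"roll": 0,"jaw": 0},
  {"delta_pos": [-42.4,151.3,62],"roll": 0,"jaw": 0},
  {"delta_pos": [-42.4,151.3,68],"roll": 0,"jaw": 0},
  {"delta_pos": [-42.4,151.3,71],"roll": 0,"jaw": 0},
  {"delta_pos": [-42.4,151.3,73],"roll": 0,"jaw": 0},
  {"delta_pos": [-42.4,151.3,74.5],"roll": 0,"jaw": 0},
  {"delta_pos": [-42.4,151.3,75.5],"roll": 0,"jaw": 0},
  {"delta_pos": [-42.4,151.3,75.5],"roll": 0,"jaw": 0},
], squeeze=40)

```text
time_s: 4.33
ee_pos: [352.4, -359.3, 20.0]
ee_rot: [180.0, -0.1, -45.0]
force: [1.1, -0.0, -1.8]
gripper_width: 12.1
gripper_force: 40.0
```

```bash
python3 - <<'E'
from h import *
s=env.state(); f=grab("scene"); P=cloud(f); p=P.reshape(-1,3)
for nm,(cx,cy) in dict(lid=(382,-328),tub=(517,-253)).items():
    m=np.hypot(p[:,0]-cx,p[:,1]-cy)<75; q=p[m]
    if nm=="lid":
        q=q[(q[:,2]>4)&(q[:,2]<45)]; q=q[np.hypot(q[:,0]-353,q[:,1]+358)>45]
        A=np.c_[q[:,:2]-[cx,cy],np.ones(len(q))]; w=np.linalg.lstsq(A,q[:,2],rcond=None)[0]; print("lid plane",w.round(3),len(q))
    else: print("tub z pct",np.nanpercentile(q[:,2],[50,80,95]).round())
cv2.imwrite("pics/lid.png",cv2.resize(f["img"][120:290,90:320],None,fx=2.5,fy=2.5))
print(s["force"])
E
```

```text
lid plane [-3.0000e-03  9.0000e-03  1.4506e+01] 499
tub z pct [31. 69. 84.]
[ 1.13862976 -0.04862142 -1.83775415]
```

Call:
arm_command([
  {"delta_pos": [0,0,0.5],"roll": 0,"jaw": 0},
  {"delta_pos": [0,0,1],"roll": 0,"jaw": 0},
  {"delta_pos": [0,0,1],"roll": 0,"jaw": 40},
  {"delta_pos": [0,0,1],"roll": 0,"jaw": 40},
  {"delta_pos": [0,0,1],"roll": 0,"jaw": 40},
  {"delta_pos": [0,0,0],"roll": 0,"jaw": 40},
  {"delta_pos": [0,0,-15],"roll": 0,"jaw": 60},
  {"delta_pos": [0,0,-50],"roll": 0,"jaw": 60},
  {"delta_pos": [0,0,-90],"roll": 0,"jaw": 60},
  {"delta_pos": [0,0,-130],"roll": 0,"jaw": 60},
  {"delta_pos": [0,0,-170],"roll": 0,"jaw": 60},
  {"delta_pos": [0,0,-210],"roll": 0,"jaw": 60},
  {"delta_pos": [0,0,-250],"roll": 0,"jaw": 60},
  {"delta_pos": [0,0,-280],"roll": 0,"jaw": 60},
  {"delta_pos": [0,0,-280],"roll": 0,"jaw": 60},
])

```text
time_s: 5.63
ee_pos: [354.1, -361.1, 306.7]
ee_rot: [180.0, -0.8, -45.0]
force: [1.1, -0.8, 1.5]
gripper_width: 55.2
gripper_force: 0.0
```

```bash
python3 - <<'E'
from h import *
s=env.state(); print(s["qpos"].round(1),s["ee_pos"].round(1),s["ee_rot"].round(1))
f=grab("scene"); p=cloud(f).reshape(-1,3)
q=p[(np.hypot(p[:,0]-382,p[:,1]+328)<80)&(p[:,2]>6)&(p[:,2]<20)]
print("lid",q.mean(0).round(1),cv2.minEnclosingCircle(q[:,:2].astype(np.float32)))
E
```

```text
[-46.9   8.9  89.1   0.   81.2  88.1] [ 354.1 -361.1  306.7] [180.   -0.8 -45. ]
lid [ 388.4 -328.2   12.6] ((384.8488464355469, -329.66912841796875), 76.58854675292969)
```

The lid is flat on the bench, with its disc top at 12.6 mm. The moves offer only a shift and a turn about tool z, but the cup needs lean and tipping. So I'll check in free air what the arm does at a pose out of reach.

Call:
arm_command([
  {"delta_pos": [600,0,-100],"roll": 0,"jaw": 60},
  {"delta_pos": [600,0,-100],"roll": 0,"jaw": 60},
  {"delta_pos": [600,0,-100],"roll": 0,"jaw": 60},
  {"delta_pos": [600,0,-100],"roll": 0,"jaw": 60},
  {"delta_pos": [600,0,-100],"roll": 0,"jaw": 60},
  {"delta_pos": [600,0,-100],"roll": 0,"jaw": 60},
  {"delta_pos": [600,0,-100],"roll": 0,"jaw": 60},
  {"delta_pos": [600,0,-100],"roll": 0,"jaw": 60},
  {"delta_pos": [600,0,-100],"roll": 0,"jaw": 60},
  {"delta_pos": [600,0,-100],"roll": 0,"jaw": 60},
  {"delta_pos": [600,0,-100],"roll": 0,"jaw": 60},
  {"delta_pos": [600,0,-100],"roll": 0,"jaw": 60},
  {"delta_pos": [600,0,-100],"roll": 0,"jaw": 60},
  {"delta_pos": [600,0,-100],"roll": 0,"jaw": 60},
  {"delta_pos": [600,0,-100],"roll": 0,"jaw": 60},
  {"delta_pos": [600,0,-100],"roll": 0,"jaw": 60},
])

```text
time_s: 7.02
ee_pos: [620.1, -625.9, 299.7]
ee_rot: [180.0, -2.0, -45.0]
force: [-0.8, 0.9, -0.3]
gripper_width: 54.6
gripper_force: 0.0
```

```bash
python3 - <<'E'
from h import *
s=env.state(); print(s["qpos"].round(1),s["ee_pos"].round(1),s["ee_rot"].round(1),s["time_s"])
E
```

```text
[-46.   53.8  12.3   0.  111.8  89. ] [ 620.1 -625.9  299.7] [180.  -2. -45.] 7.0167
```

Call:
arm_command([
  {"delta_pos": [2000,0,0],"roll": 0,"jaw": 60},
  {"delta_pos": [2000,0,0],"roll": 0,"jaw": 60},
  {"delta_pos": [2000,0,0],"roll": 0,"jaw": 60},
  {"delta_pos": [2000,0,0],"roll": 0,"jaw": 60},
  {"delta_pos": [2000,0,0],"roll": 0,"jaw": 60},
  {"delta_pos": [2000,0,0],"roll": 0,"jaw": 60},
  {"delta_pos": [2000,0,0],"roll": 0,"jaw": 60},
  {"delta_pos": [2000,0,0],"roll": 0,"jaw": 60},
])

```text
time_s: 7.68
ee_pos: [667.0, -671.5, 187.2]
ee_rot: [180.0, -3.7, -45.0]
force: [-0.6, -0.6, 0.7]
gripper_width: 54.7
gripper_force: 0.0
```

```bash
python3 - <<'E'
from h import *
s=env.state(); print(s["qpos"].round(1),s["ee_pos"].round(1),s["ee_rot"].round(1),s["time_s"])
E
```

```text
[-45.9  61.   12.3   0.  102.9  89.1] [ 667.  -671.5  187.2] [180.   -3.7 -45. ] 7.6833
```

Call:
arm_command([
  {"delta_pos": [-150,0,-60],"roll": 0,"jaw": 60},
  {"delta_pos": [-150,0,-60],"roll": 0,"jaw": 60},
  {"delta_pos": [-150,0,-60],"roll": 0,"jaw": 60},
  {"delta_pos": [-150,0,-60],"roll": 0,"jaw": 60},
  {"delta_pos": [-150,0,-60],"roll": 0,"jaw": 60},
  {"delta_pos": [-150,0,-60],"roll": 0,"jaw": 60},
])

```text
time_s: 8.18
ee_pos: [555.8, -560.1, 243.9]
ee_rot: [180.0, -4.0, -45.0]
force: [1.9, -1.0, 0.6]
gripper_width: 55.0
gripper_force: 0.0
```

```bash
python3 - <<'E'
from h import *
s=env.state(); print(s["qpos"].round(1),s["ee_pos"].round(1),s["ee_rot"].round(1),s["time_s"])
E
```

```text
[-46.1  36.2  55.6   0.1  84.2  88.9] [ 555.8 -560.1  243.9] [180.  -4. -45.] 8.1833
```

The tilt built up against a joint limit persists, so leaning works. I'll fit the arm's planar geometry to see where the limits force the most tilt.

```bash
cat > kin.py <<'E'
import numpy as np
from scipy.optimize import least_squares
D=np.array([[18.35,89.70,72.04,574.5,213.2],[8.9,89.1,81.2,505.7,306.7],[53.8,12.3,111.8,881.0,299.7],[61,12.3,102.9,946.4,187.2],[36.2,55.6,84.2,789.1,243.9]])
def fk(p,q):
    a,H,L1,L2,e,d=p; q2,q3,q5=np.radians(q); s=q2+q3
    return np.array([a+L1*np.sin(q2)+L2*np.sin(s)+e*np.cos(s)*-1+d*np.sin(s+q5), H+L1*np.cos(q2)+L2*np.cos(s)+e*np.sin(s)+d*np.cos(s+q5)])
f=least_squares(lambda p:np.r_[[fk(p,r[:3])-r[3:] for r in D]].ravel().tolist()+[1e-3*p[0],1e-3*p[4]],[0,300,400,400,0,250]); P=f.x
def ik(r,z,tilt,q0=(30,60,80)):  # tilt = lean outward from straight down
    lo=[-48.28,12.27,2.81];hi=[115.42,149.76,150.46]
    g=least_squares(lambda q:np.r_[fk(P,q)-[r,z],5*(q.sum()-180+tilt)],q0,bounds=(lo,hi)); return g.x,np.abs(g.fun).max()
E
python3 - <<'E'
from kin import *
print(P.round(1),np.abs(f.fun).max())
for t in(60,70,80,90):
    for nm,r,z in(("grasp",609+17*np.sin(np.radians(t)),58),("lift",609,250),("pour",560,220)):
        q,e=ik(r,z,t); print(t,nm,q.round(1),round(e,1))
E
```

```text
[  0.  139.2 592.6 416.5 -23.9 336.8] 0.5831530092582113
60 grasp [ 17.6 121.7   2.8] 110.7
60 lift [  1.4 123.4   2.8] 38.4
60 pour [ -1.6 128.7   2.8] 49.5
70 grasp [ 16.3 121.3   2.8] 151.9
70 lift [  0.  123.1   2.8] 79.3
70 pour [ -3.5 128.5   2.8] 89.3
80 grasp [ 15.  120.9   2.8] 193.2
80 lift [ -1.5 122.7   2.8] 120.4
80 pour [ -5.4 128.4   2.8] 129.1
90 grasp [ 13.5 120.6   2.8] 234.7
90 lift [ -2.9 122.4   2.8] 161.5
90 pour [ -7.3 128.3   2.8] 168.9
```

Call:
arm_command([
  {"delta_pos": [800,0,-450],"roll": 0,"jaw": 60},
  {"delta_pos": [800,0,-450],"roll": 0,"jaw": 60},
  {"delta_pos": [800,0,-450],"roll": 0,"jaw": 60},
  {"delta_pos": [800,0,-450],"roll": 0,"jaw": 60},
  {"delta_pos": [800,0,-450],"roll": 0,"jaw": 60},
  {"delta_pos": [800,0,-450],"roll": 0,"jaw": 60},
])

```text
time_s: 8.68
ee_pos: [633.2, -637.4, 306.1]
ee_rot: [180.0, -5.5, -45.0]
force: [0.0, -0.6, -0.2]
gripper_width: 54.9
gripper_force: 0.0
```

Call:
arm_command([
  {"delta_pos": [800,0,-450],"roll": 0,"jaw": 60},
  {"delta_pos": [800,0,-450],"roll": 0,"jaw": 60},
])

```text
time_s: 8.85
ee_pos: [636.6, -640.4, 324.2]
ee_rot: [180.0, -7.9, -45.0]
force: [0.6, -0.3, 1.2]
gripper_width: 54.7
gripper_force: 0.0
```

Call:
arm_command([
  {"delta_pos": [800,0,-450],"roll": 0,"jaw": 60},
  {"delta_pos": [800,0,-450],"roll": 0,"jaw": 60},
])

```text
time_s: 9.02
ee_pos: [639.9, -643.4, 336.9]
ee_rot: [180.0, -9.8, -45.0]
force: [-1.0, 0.2, -0.1]
gripper_width: 54.9
gripper_force: 0.0
```

Call:
arm_command([
  {"delta_pos": [800,0,-450],"roll": 0,"jaw": 60},
])

```text
time_s: 9.1
ee_pos: [643.1, -646.6, 343.5]
ee_rot: [180.0, -11.2, -45.0]
force: [0.8, -0.5, -0.6]
gripper_width: 54.7
gripper_force: 0.0
```

Call:
arm_command([
  {"delta_pos": [800,0,-450],"roll": 0,"jaw": 60},
  {"delta_pos": [800,0,-450],"roll": 0,"jaw": 60},
  {"delta_pos": [800,0,-450],"roll": 0,"jaw": 60},
  {"delta_pos": [800,0,-450],"roll": 0,"jaw": 60},
])

```text
time_s: 9.43
ee_pos: [642.4, -645.3, 364.4]
ee_rot: [180.0, -13.0, -45.0]
force: [-0.3, -0.3, -0.3]
gripper_width: 54.8
gripper_force: 0.0
```

```bash
python3 - <<'E'
from h import *
s=env.state(); print(s["qpos"].round(1),s["ee_pos"].round(1),s["ee_rot"].round(1),s["time_s"])
E
```

```text
[-45.9  50.1  12.3   0.2 104.6  89.1] [ 642.4 -645.3  364.4] [180. -13. -45.] 9.4333
```

Each call pressed against the limit adds about 2° of lean, even a one-row call, so I'll batch short calls.

Call:
arm_command([
  {"delta_pos": [950,0,-300],"roll": 0,"jaw": 60},
])

```text
time_s: 9.52
ee_pos: [648.4, -651.3, 367.5]
ee_rot: [180.0, -14.6, -45.0]
force: [-0.3, -0.8, -0.4]
gripper_width: 54.8
gripper_force: 0.0
```

Call:
arm_command([
  {"delta_pos": [950,0,-300],"roll": 0,"jaw": 60},
])

```text
time_s: 9.6
ee_pos: [654.6, -657.4, 370.4]
ee_rot: [179.9, -16.2, -45.0]
force: [-0.3, 0.2, -0.2]
gripper_width: 54.9
gripper_force: 0.0
```

Call:
arm_command([
  {"delta_pos": [950,0,-300],"roll": 0,"jaw": 60},
])

```text
time_s: 9.68
ee_pos: [660.1, -662.7, 374.6]
ee_rot: [179.9, -17.8, -45.0]
force: [0.5, -0.4, -0.5]
gripper_width: 54.7
gripper_force: 0.0
```

Call:
arm_command([
  {"delta_pos": [960,0,-250],"roll": 0,"jaw": 60},
])

```text
time_s: 9.77
ee_pos: [665.9, -668.5, 379.2]
ee_rot: [179.9, -19.4, -45.0]
force: [-1.0, -0.4, -0.2]
gripper_width: 54.9
gripper_force: 0.0
```

Call:
arm_command([
  {"delta_pos": [960,0,-250],"roll": 0,"jaw": 60},
])

```text
time_s: 9.85
ee_pos: [671.5, -673.9, 383.9]
ee_rot: [179.9, -21.0, -45.0]
force: [-0.5, 0.7, 0.0]
gripper_width: 54.9
gripper_force: 0.0
```

Call:
arm_command([
  {"delta_pos": [980,0,-200],"roll": 0,"jaw": 60},
])

```text
time_s: 9.93
ee_pos: [677.4, -679.7, 388.7]
ee_rot: [179.9, -22.7, -45.0]
force: [-0.4, 0.5, -0.1]
gripper_width: 54.7
gripper_force: 0.0
```

Call:
arm_command([
  {"delta_pos": [980,0,-170],"roll": 0,"jaw": 60},
])

```text
time_s: 10.02
ee_pos: [683.4, -685.7, 392.9]
ee_rot: [179.9, -24.3, -45.0]
force: [-0.8, -0.6, 0.4]
gripper_width: 55.0
gripper_force: 0.0
```

Call:
arm_command([
  {"delta_pos": [980,0,-150],"roll": 0,"jaw": 60},
])

```text
time_s: 10.1
ee_pos: [689.3, -691.5, 397.3]
ee_rot: [179.9, -25.9, -45.0]
force: [-0.4, 0.1, -0.4]
gripper_width: 55.0
gripper_force: 0.0
```

Call:
arm_command([
  {"delta_pos": [990,0,-120],"roll": 0,"jaw": 60},
])

```text
time_s: 10.18
ee_pos: [695.3, -697.5, 401.8]
ee_rot: [179.9, -27.6, -45.0]
force: [0.4, -0.3, 0.9]
gripper_width: 54.4
gripper_force: 0.0
```

Call:
arm_command([
  {"delta_pos": [990,0,-100],"roll": 0,"jaw": 60},
])

```text
time_s: 10.27
ee_pos: [701.2, -703.2, 406.6]
ee_rot: [179.9, -29.2, -45.0]
force: [-0.6, 0.3, -0.8]
gripper_width: 54.8
gripper_force: 0.0
```

Call:
arm_command([
  {"delta_pos": [990,0,-70],"roll": 0,"jaw": 60},
])

```text
time_s: 10.35
ee_pos: [707.1, -709.1, 411.5]
ee_rot: [179.9, -30.8, -45.0]
force: [0.4, 0.2, -0.1]
gripper_width: 54.5
gripper_force: 0.0
```

Call:
arm_command([
  {"delta_pos": [1000,0,-30],"roll": 0,"jaw": 60},
])

```text
time_s: 10.43
ee_pos: [713.2, -715.1, 416.2]
ee_rot: [179.9, -32.5, -45.0]
force: [0.0, -0.3, 0.1]
gripper_width: 54.7
gripper_force: 0.0
```

```bash
python3 - <<'E'
from h import *
s=env.state(); print(s["qpos"].round(1),s["ee_pos"].round(1),s["ee_rot"].round(1),s["time_s"])
E
```

```text
[-45.9  49.5  12.3   0.4  85.7  89.2] [ 713.2 -715.1  416.2] [179.9 -32.5 -45. ] 10.4333
```

```bash
cat >> kin.py <<'E'
from scipy.spatial.transform import Rotation as Rn
LO=np.array([-177.97,-48.28,12.27,-77.06,2.81,-146.56]);HI=np.array([177.97,115.42,149.76,257.06,150.46,146.56])
OFF=12.0
def rz(a):return Rn.from_euler("z",a,degrees=True).as_matrix()
def ry(a):return Rn.from_euler("y",a,degrees=True).as_matrix()
SG=1
def fk6(q):
    a,H,L1,L2,e,d=P; A=rz(q[0]); B=A@ry(q[1]); C=B@ry(q[2]); W=A@[a,OFF,0]+[0,0,H]+B@[0,0,L1]+C@[-e,0,L2]
    R=C@rz(SG*q[3])@ry(q[4])@rz(q[5]+90); return W+R@[0,0,d],R
def toolR(L,Az,roll=0): # lean L towards azimuth Az, tool y horizontal, tool x up-ish
    o=np.array([np.cos(np.radians(Az)),np.sin(np.radians(Az)),0]); z=np.sin(np.radians(L))*o+[0,0,-np.cos(np.radians(L))]
    y=np.cross(z,[0,0,1.]);y/=np.linalg.norm(y); y=y; x=np.cross(y,z); return np.c_[x,y,z]@rz(roll)
def ik6(p,R,q0):
    def f(q):
        pp,RR=fk6(q); return np.r_[pp-p,300*Rn.from_matrix(R@RR.T).as_rotvec()]
    g=least_squares(f,np.clip(q0,LO+.1,HI-.1),bounds=(LO,HI),max_nfev=60); return g.x,np.abs(g.fun).max()
E
python3 - <<'E'
from kin import *
print([x.round(2) for x in fk6([-45.9,49.5,12.3,.4,85.7,89.2])])
print(toolR(32.5,-45).round(2))
cup=np.array([523,312,15.]);tub=np.array([517,-253,0])
seeds=[[0,20,90,q4,60,q6] for q4 in(0,60,120,180,240) for q6 in(-90,0,90)]
rng=np.random.default_rng(0)
for L in(60,66,72):
  for A in range(-60,76,15):
    R=toolR(L,A); g=cup+[0,0,48]; tg=g+19*R[:,2]
    def sols(p,R):
        az=np.degrees(np.arctan2(p[1],p[0])); out=[]
        for s in seeds:
            q,e=ik6(p,R,np.r_[az,s[1:]])
            if e<2: out.append(q.round(0).astype(int))
        return out
    S=[]
    for rr in(0,180):
        u=sols(tg,toolR(L,A,rr)); S+=u
    S=np.unique(S,axis=0) if S else []
    T=[]
    for sgn in(0,160,-160,180):
        Rp=toolR(L,A,sgn); cupax=Rp@(R.T@[0,0,1]); gp=tub+[0,0,190]-31*cupax; T+= [np.r_[sgn,x] for x in sols(gp+19*Rp[:,2],Rp)]
    T=np.unique(T,axis=0) if T else []
    print(L,A,"G",[list(map(int,x)) for x in S][:4],"P",[list(map(int,x)) for x in T][:5])
E
```

```text
[array([ 713.14, -715.29,  415.79]), array([[ 0.6 , -0.71,  0.38],
       [-0.6 , -0.71, -0.38],
       [ 0.54,  0.  , -0.84]])]
[[ 0.6  -0.71  0.38]
 [-0.6  -0.71 -0.38]
 [ 0.54  0.   -0.84]]
60 -60 G [[54, 45, 95, -53, 81, -127], [54, 45, 95, -53, 81, 53]] P [[0, -4, 20, 132, 255, 48, -122]]
60 -45 G [[56, 42, 105, -64, 71, -125], [56, 42, 105, -64, 71, 55]] P [[-160, -16, 12, 133, 231, 33, 79], [0, -12, 17, 138, 226, 40, -110], [160, -13, 13, 132, 235, 33, 37], [180, -15, 12, 132, 234, 33, 57]]
60 -30 G [] P [[-160, -27, 11, 135, 186, 26, 106], [0, -25, 16, 141, 188, 37, -93], [160, -24, 11, 135, 193, 26, 62], [180, -25, 11, 135, 190, 26, 84]]
60 -15 G [] P [[-160, -38, 12, 134, 138, 30, 136], [0, -38, 16, 140, 147, 39, -75], [160, -35, 11, 134, 143, 29, 93], [180, -36, 11, 134, 140, 29, 115]]
60 0 G [[50, 34, 133, 237, 52, -103], [50, 34, 133, 237, 52, 77]] P [[0, -48, 18, 135, 115, 45, -62], [160, -44, 14, 131, 109, 40, 109], [180, -45, 14, 130, 108, 40, 130]]
60 15 G [[41, 33, 140, 208, 53, -94], [41, 33, 140, 208, 53, 86]] P [[0, -54, 22, 128, 91, 54, -54], [160, -50, 17, 125,
[... 3664 characters left out ...]
G [[29, 44, 147, 179, 83, -90], [29, 44, 147, 179, 83, 90]] P [[-160, -57, 27, 118, 82, 74, 147], [0, -59, 32, 122, 83, 74, -63], [160, -57, 26, 121, 82, 73, 105], [180, -57, 26, 119, 82, 74, 126]]
72 45 G [[16, 43, 145, 152, 79, -94], [16, 43, 145, 152, 79, 86]] P [[0, -58, 36, 111, 69, 82, -57], [160, -57, 30, 111, 70, 83, 108], [180, -56, 31, 109, 70, 83, 129]]
72 60 G [[6, 42, 138, 126, 72, -90], [6, 42, 138, 126, 72, 90]] P [[0, -56, 40, 100, 59, 92, -55], [160, -55, 35, 100, 60, 93, 110], [180, -54, 35, 99, 60, 94, 131]]
72 75 G [[1, 43, 128, 103, 70, -80], [1, 43, 128, 103, 70, 100]] P [[0, -52, 44, 89, 51, 102, -54], [160, -51, 39, 90, 52, 104, 109], [180, -51, 40, 89, 52, 104, 130]]
```

```bash
cat >> kin.py <<'E'
W6=620.
def step(q,p,R):
    # one controller row: bounded weighted LSQ from q
    def f(x):
        pp,RR=fk6(x); return np.r_[pp-p,W6*Rn.from_matrix(R@RR.T).as_rotvec()]
    lo=np.maximum(LO,q-9);hi=np.minimum(HI,q+9)
    return least_squares(f,np.clip(q,lo+1e-6,hi-1e-6),bounds=(lo,hi)).x
def lean(R):
    z=R[:,2]; return np.degrees(np.arccos(-z[2])),np.degrees(np.arctan2(z[1],z[0]))
def go(q,target,R0,n=200):
    for i in range(n):
        p,R=fk6(q); d=target-p; L=np.linalg.norm(d)
        if L<1: break
        q=step(q,p+d*min(1,35/L),R0)
    return q,i
E
python3 - <<'E'
from kin import *
q0=np.array([-45.9,49.5,12.3,.4,85.7,89.2])
p,R=fk6(q0)
# check single press
q=q0.copy()
for k in range(3):
    p,R=fk6(q); q=step(q,p+R@(41.7*np.array([1,0,-.03])),R); print("chk",lean(fk6(q)[1]))
for phi in(30,50,70,85):
  c,s=np.cos(np.radians(phi)),np.sin(np.radians(phi)); R0=fk6(q0)[1]
  q=q0.copy(); n=0
  for az in np.arange(-35,phi+.1,5):
    q,i=go(q,np.array([850*np.cos(np.radians(az)),850*np.sin(np.radians(az)),400]),R0,8); n+=i
  print("phi",phi,"swung rows",n,q.round(0),np.round(lean(fk6(q)[1]),1),fk6(q)[0].round())
  for k in range(60):
    p,R=fk6(q); el=np.radians(35); q=step(q,p+41.7*np.array([c*np.cos(el),s*np.cos(el),np.sin(el)]),R)
    if k%10==9: print(k+1,q.round(0),np.round(lean(fk6(q)[1]),1),fk6(q)[0].round())
E
```

```text
chk (np.float64(34.11801888917999), np.float64(-45.15389708952024))
chk (np.float64(35.733894759137314), np.float64(-45.15029984417431))
chk (np.float64(37.34683055139038), np.float64(-45.14685339089121))
phi 30 swung rows 70 [ 32.  45.  12. -34. 111. 147.] [ 32.4 -45.5] [785. 294. 479.]
10 [ 32.  45.  12. -35.  95. 146.] [ 42.5 -25.5] [865. 326. 513.]
20 [ 31.  46.  12. -35.  78. 147.] [ 55.2 -12.3] [946. 361. 554.]
30 [ 29.  48.  12. -35.  60. 147.] [68.5 -2.9] [1015.  395.  599.]
40 [ 28.  50.  12. -35.  43. 147.] [81.   4.4] [1063.  424.  642.]
50 [ 26.  51.  12. -35.  29. 147.] [91.5 10.2] [1084.  447.  682.]
60 [ 26.  52.  12. -35.  19. 147.] [99.7 14.8] [1085.  465.  719.]
phi 50 swung rows 98 [ 38.  38.  12. -39. 120. 147.] [ 33.  -45.9] [671. 311. 572.]
10 [ 43.  39.  12. -41. 106. 147.] [ 42.3 -26.9] [721. 393. 588.]
20 [ 45.  41.  12. -42.  90. 147.] [ 53.6 -12. ] [779. 474. 615.]
30 [ 45.  43.  12. -43.  73. 147.] [65.9 -0.1] [835. 551. 649.]
40 [ 45.  46.  12. -43.  55. 147.] [78.1  9.7] [878. 619. 685.]
50 [ 44.  48.  12. -43.  39. 147.] [89.  18.1] [900. 674. 718.]
60 
[... 308 characters left out ...]
47.] [63.6 -3.8] [581. 629. 698.]
40 [ 66.  41.  12. -58.  75. 147.] [74.9  8.2] [612. 725. 727.]
50 [ 65.  44.  12. -58.  58. 147.] [85.8 19.2] [633. 809. 758.]
60 [ 63.  46.  12. -57.  41. 147.] [95.4 29.2] [637. 875. 785.]
phi 85 swung rows 147 [ 62.  23.  12. -58. 141. 147.] [ 34.1 -47.3] [351. 304. 730.]
10 [ 74.  29.  12. -66. 135. 147.] [ 43.9 -36.8] [335. 415. 716.]
20 [ 81.  33.  12. -71. 125. 147.] [ 53.4 -25. ] [337. 517. 710.]
30 [ 84.  37.  12. -73. 112. 147.] [ 63.4 -12.5] [350. 617. 718.]
40 [ 85.  40.  12. -74.  96. 147.] [73.7 -0. ] [369. 718. 741.]
50 [ 85.  42.  12. -75.  79. 147.] [84.2 12.3] [386. 815. 773.]
60 [ 83.  44.  12. -74.  62. 147.] [94.1 24.4] [394. 901. 806.]
```

```bash
cat > plan.py <<'E'
from kin import *
q0=np.array([-45.9,49.5,12.3,.4,85.7,89.2])
def gor(q,target,R0,n=60):
    for i in range(n):
        p,R=fk6(q); d=target-p; L=np.linalg.norm(d); rv=Rn.from_matrix(R0@R.T).as_rotvec(); a=np.linalg.norm(rv)
        if L<1 and a<.01: break
        q=step(q,p+d*min(1,38/max(L,1e-6)),Rn.from_rotvec(rv*min(1,np.radians(7)/max(a,1e-6))).as_matrix()@R)
    return q,i
E
python3 - <<'E'
from plan import *
R0=fk6(q0)[1]
for phi in(40,55,70):
  c,s=np.cos(np.radians(phi)),np.sin(np.radians(phi)); n=0; q=q0
  for az in np.arange(-30,phi+1,(phi+30)/3):
    k=min(1,(az+45)/70); q,i=gor(q,np.array([750*np.cos(np.radians(az)),750*np.sin(np.radians(az)),420]),R0@rz(-180*k),40); n+=i
  print("phi",phi,"rows",n,q.round(0),np.round(lean(fk6(q)[1]),1),fk6(q)[0].round())
  for k in range(60):
    p,R=fk6(q); el=np.radians(30); q=step(q,p+41.7*np.array([c*np.cos(el),s*np.cos(el),np.sin(el)]),R)
    if k%5==4: print(k+1,q.round(0),np.round(lean(fk6(q)[1]),1),fk6(q)[0].round())
E
```

```text
phi 40 rows 36 [ 53.  36.  39. -34. 107.  -2.] [ 32.5 -45.2] [575. 482. 420.]
5 [ 51.  47.  12. -38. 113. -13.] [ 34.3 -36.2] [653. 521. 453.]
10 [ 49.  48.  12. -38. 104. -14.] [ 38. -25.] [708. 535. 460.]
15 [ 48.  48.  12. -38.  95. -15.] [ 42.8 -15.4] [760. 552. 471.]
20 [ 46.  49.  12. -37.  86. -16.] [48.4 -7.5] [811. 571. 484.]
25 [ 45.  50.  12. -37.  77. -16.] [54.6 -1. ] [857. 591. 498.]
30 [ 43.  51.  12. -37.  67. -16.] [61.   4.5] [899. 611. 514.]
35 [ 42.  52.  12. -36.  58. -16.] [67.4  9.2] [934. 630. 531.]
40 [ 41.  53.  12. -36.  49. -16.] [73.6 13.2] [962. 647. 547.]
45 [ 40.  55.  12. -36.  41. -16.] [79.4 16.6] [983. 662. 564.]
50 [ 39.  55.  12. -36.  33. -16.] [84.8 19.6] [997. 674. 580.]
55 [ 38.  56.  12. -37.  27. -15.] [89.5 22.2] [1005.  684.  596.]
60 [ 37.  57.  12. -38.  21. -14.] [93.7 24.5] [1007.  692.  612.]
phi 55 rows 41 [ 67.  43.  25. -35. 120.   6.] [ 32.5 -45.2] [430. 614. 420.]
5 [ 65.  48.  12. -38. 119.  -1.] [ 33.4 -33.8] [484. 646. 435.]
10 [ 64.  48.  12. -39. 111.  -2.] [ 35.9 -21.6] [530. 669. 442.]
15 [ 63.  49.  12. -39. 102.  -3.] [
[... 766 characters left out ...]
. -38. 118.  11.] [ 33.1 -19.2] [329. 749. 424.]
15 [ 77.  49.  12. -38. 110.  10.] [35.7 -6.9] [363. 783. 433.]
20 [ 76.  49.  12. -38. 101.   9.] [39.6  4.1] [396. 821. 445.]
25 [ 75.  50.  12. -38.  93.   9.] [44.5 13.4] [427. 861. 459.]
30 [ 74.  50.  12. -38.  84.   8.] [50.1 21.2] [455. 901. 474.]
35 [ 73.  51.  12. -38.  74.   8.] [56.3 27.7] [481. 941. 491.]
40 [ 72.  52.  12. -38.  65.   8.] [62.6 33.1] [503. 978. 508.]
45 [ 71.  53.  12. -38.  56.   8.] [68.9 37.8] [ 520. 1011.  526.]
50 [ 70.  54.  12. -38.  47.   8.] [74.9 41.9] [ 533. 1038.  544.]
55 [ 69.  55.  12. -38.  39.   9.] [80.6 45.4] [ 541. 1061.  562.]
60 [ 68.  56.  12. -39.  32.   9.] [85.8 48.5] [ 544. 1077.  579.]
```

```bash
python3 - <<'E'
from h import *
s=env.state(); print(delta(s["ee_pos"],s["ee_rot"],[640,-50,430])[0])
from plan import *
q=np.array(s["qpos"]); R0=fk6(q)[1]
q,i=gor(q,np.array([640,-50,430.]),R0@rz(-90),40); print(i,q.round(0)); R1=fk6(q)[1]; print((R1.T@(np.array([430,614,420.])-fk6(q)[0])).round(0))
q,i=gor(q,np.array([430,614,420.]),R0@rz(-180),40); print(i,q.round(0))
E
```

```text
[-432.6 -418.4 -292.6]
18 [  7.  10.  78. -27.  73.  56.]
[ 321. -526. -324.]
19 [ 67.  43.  25. -35. 120.   6.]
```

Call:
arm_command([
  {"delta_pos": [-433,-418,-293],"roll": -18,"jaw": 100},
  {"delta_pos": [-433,-418,-293],"roll": -18,"jaw": 100},
  {"delta_pos": [-433,-418,-293],"roll": -18,"jaw": 100},
  {"delta_pos": [-433,-418,-293],"roll": -18,"jaw": 100},
  {"delta_pos": [-433,-418,-293],"roll": -18,"jaw": 100},
  {"delta_pos": [-433,-418,-293],"roll": -18,"jaw": 100},
  {"delta_pos": [-433,-418,-293],"roll": -18,"jaw": 100},
  {"delta_pos": [-433,-418,-293],"roll": -18,"jaw": 100},
  {"delta_pos": [-433,-418,-293],"roll": -18,"jaw": 100},
  {"delta_pos": [-433,-418,-293],"roll": -18,"jaw": 100},
  {"delta_pos": [-433,-418,-293],"roll": -18,"jaw": 100},
  {"delta_pos": [-433,-418,-293],"roll": -18,"jaw": 100},
  {"delta_pos": [-433,-418,-293],"roll": -18,"jaw": 100},
  {"delta_pos": [-433,-418,-293],"roll": -18,"jaw": 100},
  {"delta_pos": [-433,-418,-293],"roll": -18,"jaw": 100},
  {"delta_pos": [-433,-418,-293],"roll": -18,"jaw": 100},
  {"delta_pos": [-433,-418,-293],"roll": -18,"jaw": 100},
  {"delta_pos": [-433,-418,-293],"roll": -18,"jaw": 100},
  {"delta_pos": [-433,-418,-293],"roll": -18,"jaw": 100},
])

```text
time_s: 12.02
ee_pos: [639.1, -48.8, 430.5]
ee_rot: [147.5, 0.1, 45.1]
force: [0.0, 0.1, 0.4]
gripper_width: 91.6
gripper_force: 0.0
```

```bash
python3 - <<'E'
from h import *
s=env.state(); print(s["qpos"].round(0),s["ee_pos"].round(),s["ee_rot"].round(1),s["time_s"])
from kin import fk6
print(fk6(s["qpos"])[0].round(),(Rn.from_matrix(fk6(s["qpos"])[1]).as_euler("xyz",degrees=True)).round(1))
print(delta(s["ee_pos"],s["ee_rot"],[430,614,420])[0])
E
```

```text
[  7.  10.  78. -26.  73.  56.] [639. -49. 431.] [1.475e+02 1.000e-01 4.510e+01] 12.0167
[639. -49. 431.] [1.475e+02 1.000e-01 4.510e+01]
[ 322.  -525.  -322.2]
```

Call:
arm_command([
  {"delta_pos": [322,-525,-322],"roll": -18,"jaw": 100},
  {"delta_pos": [322,-525,-322],"roll": -18,"jaw": 100},
  {"delta_pos": [322,-525,-322],"roll": -18,"jaw": 100},
  {"delta_pos": [322,-525,-322],"roll": -18,"jaw": 100},
  {"delta_pos": [322,-525,-322],"roll": -18,"jaw": 100},
  {"delta_pos": [322,-525,-322],"roll": -18,"jaw": 100},
  {"delta_pos": [322,-525,-322],"roll": -18,"jaw": 100},
  {"delta_pos": [322,-525,-322],"roll": -18,"jaw": 100},
  {"delta_pos": [322,-525,-322],"roll": -18,"jaw": 100},
  {"delta_pos": [322,-525,-322],"roll": -18,"jaw": 100},
  {"delta_pos": [322,-525,-322],"roll": -18,"jaw": 100},
  {"delta_pos": [322,-525,-322],"roll": -18,"jaw": 100},
  {"delta_pos": [322,-525,-322],"roll": -18,"jaw": 100},
  {"delta_pos": [322,-525,-322],"roll": -18,"jaw": 100},
  {"delta_pos": [322,-525,-322],"roll": -18,"jaw": 100},
  {"delta_pos": [322,-525,-322],"roll": -18,"jaw": 100},
  {"delta_pos": [322,-525,-322],"roll": -18,"jaw": 100},
])

```text
time_s: 13.43
ee_pos: [431.8, 615.2, 418.2]
ee_rot: [-179.8, 32.4, 135.1]
force: [1.4, 1.3, -0.0]
gripper_width: 91.1
gripper_force: 0.0
```

```bash
python3 - <<'E'
from plan import *
from h import env
s=env.state(); q=np.array(s["qpos"]); print(q.round(0),s["ee_pos"].round(),s["ee_rot"].round(1),s["time_s"])
for phi in(50,55,60):
  c,sn=np.cos(np.radians(phi)),np.sin(np.radians(phi)); q=np.array(s["qpos"])
  for k in range(45):
    p,R=fk6(q); el=np.radians(30); u=np.array([c*np.cos(el),sn*np.cos(el),np.sin(el)]); 
    if k%3==0 and phi==55: print(k,(1000*R.T@u).round(-1).astype(int))
    q=step(q,p+41.7*u,R)
    if k%10==9: print(phi,k+1,q.round(0),np.round(lean(fk6(q)[1]),1),fk6(q)[0].round())
E
```

```text
[ 67.  43.  25. -35. 120.   6.] [432. 615. 418.] [-179.8   32.4  135.1] 13.4333
50 10 [ 62.  48.  12. -39. 110.  -3.] [ 36. -22.] [553. 656. 443.]
50 20 [ 59.  49.  12. -38.  92.  -6.] [44.9 -2.3] [658. 701. 467.]
50 30 [ 55.  51.  12. -37.  73.  -7.] [56.9 11.5] [747. 753. 498.]
50 40 [ 52.  53.  12. -36.  54.  -8.] [69.6 21.1] [814. 800. 532.]
0 [-140  850 -500]
3 [-140  880 -450]
6 [-150  910 -390]
9 [-150  940 -310]
55 10 [ 64.  49.  12. -39. 111.  -2.] [ 35.8 -21.7] [531. 669. 441.]
12 [-150  960 -240]
15 [-150  980 -160]
18 [-150  990  -80]
55 20 [ 62.  49.  12. -39.  93.  -3.] [44.5 -1.4] [619. 726. 464.]
21 [-150  990   10]
24 [-150  980   90]
27 [-150  970  170]
55 30 [ 59.  51.  12. -38.  75.  -4.] [56.2 12.9] [697. 788. 495.]
30 [-150  960  260]
33 [-150  930  330]
36 [-140  900  410]
39 [-140  870  480]
55 40 [ 56.  53.  12. -38.  56.  -4.] [68.8 23.1] [756. 845. 530.]
42 [-130  830  550]
60 10 [ 66.  49.  12. -39. 112.  -0.] [ 35.7 -21.4] [508. 681. 439.]
60 20 [ 64.  49.  12. -39.  95.  -1.] [44.  -0.7] [579. 748. 461.]
60 30 [ 63.  51.  12. -39.  77.  -1.] [55.4 14.2] [644. 820. 492.]
60 40 [ 61.  53.  12. -39.  58.  -1.] [67.9 24.9] [694. 885. 527.]
```

Call:
arm_command([
  {"delta_pos": [-140,850,-500],"roll": 0,"jaw": 100},
  {"delta_pos": [-140,850,-500],"roll": 0,"jaw": 100},
  {"delta_pos": [-140,850,-500],"roll": 0,"jaw": 100},
])

```text
time_s: 13.68
ee_pos: [464.3, 632.3, 422.8]
ee_rot: [179.0, 32.7, 135.3]
force: [0.5, 0.4, 0.4]
gripper_width: 91.2
gripper_force: 0.0
```

Call:
arm_command([
  {"delta_pos": [-140,880,-450],"roll": 0,"jaw": 100},
])

```text
time_s: 13.77
ee_pos: [475.1, 635.0, 426.3]
ee_rot: [177.3, 32.7, 135.0]
force: [-0.7, 0.4, -0.0]
gripper_width: 91.7
gripper_force: 0.0
```

Call:
arm_command([
  {"delta_pos": [-140,880,-450],"roll": 0,"jaw": 100},
])

```text
time_s: 13.85
ee_pos: [484.9, 638.4, 429.5]
ee_rot: [175.6, 32.8, 134.8]
force: [-0.6, 0.2, 0.6]
gripper_width: 91.2
gripper_force: 0.0
```

Call:
arm_command([
  {"delta_pos": [-140,890,-430],"roll": 0,"jaw": 100},
])

```text
time_s: 13.93
ee_pos: [494.1, 642.4, 431.7]
ee_rot: [174.0, 32.9, 134.7]
force: [1.2, -0.2, -0.1]
gripper_width: 90.9
gripper_force: 0.0
```

Call:
arm_command([
  {"delta_pos": [-150,910,-390],"roll": 0,"jaw": 100},
])

```text
time_s: 14.02
ee_pos: [504.1, 646.6, 433.0]
ee_rot: [172.5, 33.0, 134.7]
force: [0.5, -0.1, -0.1]
gripper_width: 91.3
gripper_force: 0.0
```

Call:
arm_command([
  {"delta_pos": [-150,910,-390],"roll": 0,"jaw": 100},
])

```text
time_s: 14.1
ee_pos: [513.6, 650.9, 434.4]
ee_rot: [171.0, 33.1, 134.7]
force: [0.8, 0.5, 0.1]
gripper_width: 91.3
gripper_force: 0.0
```

Call:
arm_command([
  {"delta_pos": [-150,920,-350],"roll": 0,"jaw": 100},
])

```text
time_s: 14.18
ee_pos: [523.2, 655.6, 436.0]
ee_rot: [169.5, 33.2, 134.7]
force: [0.2, 0.5, -0.6]
gripper_width: 91.5
gripper_force: 0.0
```

Call:
arm_command([
  {"delta_pos": [-150,940,-310],"roll": 0,"jaw": 100},
])

```text
time_s: 14.27
ee_pos: [533.3, 660.5, 437.1]
ee_rot: [168.0, 33.4, 134.6]
force: [-0.2, -0.1, 0.7]
gripper_width: 91.3
gripper_force: 0.0
```

Call:
arm_command([
  {"delta_pos": [-150,940,-310],"roll": 0,"jaw": 100},
])

```text
time_s: 14.35
ee_pos: [542.7, 665.6, 438.4]
ee_rot: [166.5, 33.5, 134.6]
force: [0.2, 0.1, 0.2]
gripper_width: 91.4
gripper_force: 0.0
```

Call:
arm_command([
  {"delta_pos": [-150,950,-270],"roll": 0,"jaw": 100},
])

```text
time_s: 14.43
ee_pos: [552.3, 670.8, 440.1]
ee_rot: [164.9, 33.7, 134.5]
force: [0.3, -0.3, 0.3]
gripper_width: 91.5
gripper_force: 0.0
```

Call:
arm_command([
  {"delta_pos": [-150,960,-240],"roll": 0,"jaw": 100},
])

```text
time_s: 14.52
ee_pos: [562.0, 676.3, 441.5]
ee_rot: [163.3, 33.8, 134.5]
force: [-0.2, -0.2, -0.1]
gripper_width: 90.9
gripper_force: 0.0
```

Call:
arm_command([
  {"delta_pos": [-150,960,-220],"roll": 0,"jaw": 100},
])

```text
time_s: 14.6
ee_pos: [571.4, 681.9, 443.1]
ee_rot: [161.8, 34.0, 134.4]
force: [0.8, -0.3, 0.4]
gripper_width: 90.8
gripper_force: 0.0
```

Call:
arm_command([
  {"delta_pos": [-150,970,-190],"roll": 0,"jaw": 100},
])

```text
time_s: 14.68
ee_pos: [580.8, 687.6, 444.9]
ee_rot: [160.2, 34.1, 134.4]
force: [0.9, 0.0, 0.1]
gripper_width: 91.0
gripper_force: 0.0
```

Call:
arm_command([
  {"delta_pos": [-150,980,-160],"roll": 0,"jaw": 100},
])

```text
time_s: 14.77
ee_pos: [590.1, 693.5, 446.6]
ee_rot: [158.5, 34.3, 134.3]
force: [-0.5, 0.1, 0.1]
gripper_width: 91.3
gripper_force: 0.0
```

Call:
arm_command([
  {"delta_pos": [-150,980,-130],"roll": 0,"jaw": 100},
])

```text
time_s: 14.85
ee_pos: [599.5, 699.5, 448.4]
ee_rot: [156.9, 34.4, 134.2]
force: [-0.1, 0.4, 0.3]
gripper_width: 91.3
gripper_force: 0.0
```

Call:
arm_command([
  {"delta_pos": [-150,980,-100],"roll": 0,"jaw": 100},
])

```text
time_s: 14.93
ee_pos: [608.8, 705.6, 450.3]
ee_rot: [155.3, 34.6, 134.1]
force: [0.2, -0.0, -0.6]
gripper_width: 91.4
gripper_force: 0.0
```

Call:
arm_command([
  {"delta_pos": [-150,990,-80],"roll": 0,"jaw": 100},
])

```text
time_s: 15.02
ee_pos: [617.8, 711.8, 452.3]
ee_rot: [153.6, 34.8, 134.0]
force: [-1.0, 0.1, -0.8]
gripper_width: 91.0
gripper_force: 0.0
```

Call:
arm_command([
  {"delta_pos": [-150,990,-50],"roll": 0,"jaw": 100},
])

```text
time_s: 15.1
ee_pos: [626.7, 718.1, 454.6]
ee_rot: [152.0, 34.9, 133.9]
force: [1.1, -0.4, -0.1]
gripper_width: 91.1
gripper_force: 0.0
```

Call:
arm_command([
  {"delta_pos": [-150,990,-20],"roll": 0,"jaw": 100},
])

```text
time_s: 15.18
ee_pos: [635.6, 724.4, 456.9]
ee_rot: [150.3, 35.1, 133.8]
force: [0.7, -0.4, 0.3]
gripper_width: 90.9
gripper_force: 0.0
```

Call:
arm_command([
  {"delta_pos": [-150,990,10],"roll": 0,"jaw": 100},
])

```text
time_s: 15.27
ee_pos: [644.3, 730.8, 459.2]
ee_rot: [148.6, 35.3, 133.7]
force: [0.2, 0.3, -0.3]
gripper_width: 91.5
gripper_force: 0.0
```

```bash
cat > rest.py <<'E'
from plan import *
from h import env
s=env.state(); q=np.array(s["qpos"]); print(q.round(0),s["ee_pos"].round(),np.round(lean(fk6(q)[1]),1),s["time_s"])
phi=55; c,sn=np.cos(np.radians(phi)),np.sin(np.radians(phi))
for k in range(25):
    p,R=fk6(q); el=np.radians(30); u=np.array([c*np.cos(el),sn*np.cos(el),np.sin(el)]); 
    if k%3==0: print(k,(1000*R.T@u).round(-1).astype(int),np.round(lean(R),1))
    q=step(q,p+41.7*u,R)
E
python3 rest.py
```

```text
[ 60.  50.  12. -38.  90.  -4.] [644. 731. 459.] [45.8  0.3] 15.2667
0 [-150  990   10] [45.8  0.3]
3 [-150  980   90] [49.2  4.9]
6 [-150  970  180] [52.8  9.1]
9 [-150  950  260] [56.5 12.8]
12 [-140  930  340] [60.3 16.2]
15 [-140  900  410] [64.1 19.3]
18 [-130  860  480] [67.8 22.1]
21 [-130  820  550] [71.5 24.7]
24 [-120  780  610] [75.1 27. ]
```

Call:
arm_command([
  {"delta_pos": [-150,990,30],"roll": 0,"jaw": 100},
])

```text
time_s: 15.35
ee_pos: [652.7, 737.1, 461.7]
ee_rot: [146.9, 35.4, 133.6]
force: [-1.1, -0.6, 0.1]
gripper_width: 91.6
gripper_force: 0.0
```

Call:
arm_command([
  {"delta_pos": [-150,990,50],"roll": 0,"jaw": 100},
])

```text
time_s: 15.43
ee_pos: [660.8, 743.5, 464.6]
ee_rot: [145.2, 35.6, 133.5]
force: [-0.1, 0.1, 0.2]
gripper_width: 91.1
gripper_force: 0.0
```

Call:
arm_command([
  {"delta_pos": [-150,980,90],"roll": 0,"jaw": 100},
])

```text
time_s: 15.52
ee_pos: [668.9, 750.0, 467.5]
ee_rot: [143.5, 35.8, 133.3]
force: [0.3, -0.4, 0.1]
gripper_width: 91.2
gripper_force: 0.0
```

Call:
arm_command([
  {"delta_pos": [-150,980,120],"roll": 0,"jaw": 100},
])

```text
time_s: 15.6
ee_pos: [677.0, 756.3, 470.3]
ee_rot: [141.8, 35.9, 133.2]
force: [0.7, 0.8, -0.7]
gripper_width: 91.2
gripper_force: 0.0
```

Call:
arm_command([
  {"delta_pos": [-150,970,150],"roll": 0,"jaw": 100},
])

```text
time_s: 15.68
ee_pos: [685.0, 762.7, 473.0]
ee_rot: [140.1, 36.1, 133.0]
force: [-0.1, 0.6, -0.2]
gripper_width: 91.2
gripper_force: 0.0
```

Call:
arm_command([
  {"delta_pos": [-150,970,180],"roll": 0,"jaw": 100},
])

```text
time_s: 15.77
ee_pos: [693.0, 769.0, 475.8]
ee_rot: [138.4, 36.2, 132.8]
force: [0.0, -0.4, 0.1]
gripper_width: 91.5
gripper_force: 0.0
```

Call:
arm_command([
  {"delta_pos": [-150,960,200],"roll": 0,"jaw": 100},
])

```text
time_s: 15.85
ee_pos: [700.6, 775.2, 478.8]
ee_rot: [136.7, 36.4, 132.7]
force: [-0.2, -0.8, -0.4]
gripper_width: 91.1
gripper_force: 0.0
```

Call:
arm_command([
  {"delta_pos": [-150,960,230],"roll": 0,"jaw": 100},
])

```text
time_s: 15.93
ee_pos: [708.0, 781.4, 482.0]
ee_rot: [135.0, 36.5, 132.5]
force: [-0.3, 0.3, 0.1]
gripper_width: 91.4
gripper_force: 0.0
```

Call:
arm_command([
  {"delta_pos": [-150,950,260],"roll": 0,"jaw": 100},
])

```text
time_s: 16.02
ee_pos: [715.3, 787.5, 485.1]
ee_rot: [133.3, 36.7, 132.3]
force: [-0.1, -0.4, 0.0]
gripper_width: 91.1
gripper_force: 0.0
```

Call:
arm_command([
  {"delta_pos": [-150,950,290],"roll": 0,"jaw": 100},
])

```text
time_s: 16.1
ee_pos: [722.4, 793.5, 488.3]
ee_rot: [131.6, 36.8, 132.1]
force: [0.6, -0.0, 0.3]
gripper_width: 91.3
gripper_force: 0.0
```

Call:
arm_command([
  {"delta_pos": [-140,940,310],"roll": 0,"jaw": 100},
])

```text
time_s: 16.18
ee_pos: [729.1, 799.7, 491.4]
ee_rot: [129.9, 36.9, 131.9]
force: [-0.8, -0.4, 0.2]
gripper_width: 91.5
gripper_force: 0.0
```

Call:
arm_command([
  {"delta_pos": [-140,930,340],"roll": 0,"jaw": 100},
])

```text
time_s: 16.27
ee_pos: [735.5, 805.8, 494.6]
ee_rot: [128.2, 37.1, 131.7]
force: [0.3, 0.9, 0.3]
gripper_width: 90.9
gripper_force: 0.0
```

Call:
arm_command([
  {"delta_pos": [-140,920,360],"roll": 0,"jaw": 100},
])

```text
time_s: 16.35
ee_pos: [741.6, 811.7, 497.8]
ee_rot: [126.5, 37.2, 131.5]
force: [-0.4, -0.8, 0.0]
gripper_width: 91.2
gripper_force: 0.0
```

Call:
arm_command([
  {"delta_pos": [-140,910,390],"roll": 0,"jaw": 100},
])

```text
time_s: 16.43
ee_pos: [747.6, 817.5, 501.1]
ee_rot: [124.8, 37.3, 131.3]
force: [0.4, 0.1, -0.2]
gripper_width: 91.3
gripper_force: 0.0
```

Call:
arm_command([
  {"delta_pos": [-140,900,410],"roll": 0,"jaw": 100},
])

```text
time_s: 16.52
ee_pos: [753.3, 823.0, 504.5]
ee_rot: [123.1, 37.4, 131.1]
force: [0.4, 0.6, -0.6]
gripper_width: 91.2
gripper_force: 0.0
```

Call:
arm_command([
  {"delta_pos": [-140,880,440],"roll": 0,"jaw": 100},
])

```text
time_s: 16.6
ee_pos: [758.9, 828.5, 508.0]
ee_rot: [121.4, 37.6, 130.9]
force: [0.7, 0.7, 0.8]
gripper_width: 90.9
gripper_force: 0.0
```

Call:
arm_command([
  {"delta_pos": [-130,870,460],"roll": 0,"jaw": 100},
])

```text
time_s: 16.68
ee_pos: [764.2, 833.8, 511.2]
ee_rot: [119.8, 37.7, 130.6]
force: [-0.5, 0.3, -0.2]
gripper_width: 91.2
gripper_force: 0.0
```

Call:
arm_command([
  {"delta_pos": [-130,860,480],"roll": 0,"jaw": 100},
])

```text
time_s: 16.77
ee_pos: [769.0, 839.2, 514.5]
ee_rot: [118.2, 37.8, 130.4]
force: [-0.2, 0.9, -0.4]
gripper_width: 91.1
gripper_force: 0.0
```

Call:
arm_command([
  {"delta_pos": [-130,850,500],"roll": 0,"jaw": 100},
])

```text
time_s: 16.85
ee_pos: [773.5, 844.3, 518.0]
ee_rot: [116.5, 37.9, 130.2]
force: [0.5, 0.0, 0.1]
gripper_width: 91.1
gripper_force: 0.0
```

```bash
cat > path.py <<'E'
from plan import *
from h import env
s=env.state(); q=np.array(s["qpos"]); L,A=lean(fk6(q)[1]); print(q.round(0),s["ee_pos"].round(),round(L,1),round(A,1),s["time_s"])
R0=fk6(q)[1]
# tool roll needed so that tool y is horizontal
Rg=toolR(L,A); 
rolls=[]
M=R0.T@Rg; a=np.degrees(np.arctan2(M[1,0],M[0,0])); print("roll to level",a,"alt",a-180 if a>0 else a+180)
cup=np.array([523,312,15.]);tub=np.array([517,-253,0.])
for roll in sorted({a,a-180 if a>0 else a+180}):
    R1=R0@rz(roll); g=cup+[0,0,46]; tcp=g+19*R1[:,2]; pre=tcp-130*R1[:,2]
    x=q; n=0
    for w in ([640,-60,420],[430,-250,350],[400,0,300],pre,tcp):
        x,i=gor(x,np.array(w,float),R1,45); n+=i; p,R=fk6(x); print("roll",round(roll),np.round(w),n,x.round(0),"perr",round(np.linalg.norm(p-w),1),"rerr",round(np.degrees(np.linalg.norm(Rn.from_matrix(R1@R.T).as_rotvec())),1))
E
python3 path.py
```

```text
[ 55.  54.  12. -38.  54.  -4.] [774. 844. 518.] 69.3 23.2 16.85
roll to level 130.98094104848252 alt -49.01905895151748
roll -49 [640 -60 420] 44 [  -8.   -6.   98.   50.   35. -147.] perr 187.3 rerr 3.9
roll -49 [ 430 -250  350] 88 [  -8.  -30.  121.   50.   35. -147.] perr 385.8 rerr 2.7
roll -49 [400   0 300] 132 [  18.  -35.  145.   55.    3. -147.] perr 158.5 rerr 2.2
roll -49 [428. 271. 100.] 176 [  21.  -36.  147.   56.    3. -147.] perr 275.4 rerr 2.1
roll -49 [539. 319.  54.] 220 [  21.  -19.  131.   56.    3. -147.] perr 362.5 rerr 3.1
roll 131 [640 -60 420] 31 [-29.   2. 112.  83.  48. -15.] perr 0.0 rerr 0.0
roll 131 [ 430 -250  350] 39 [-71.   7. 118.  71.  82. -34.] perr 0.0 rerr 0.0
roll 131 [400   0 300] 46 [-52. -12. 145.  84.  66. -39.] perr 0.0 rerr 0.0
roll 131 [428. 271. 100.] 90 [ 45.  27. 150. 203.  65. -92.] perr 67.4 rerr 1.5
roll 131 [539. 319.  54.] 93 [ 36.  41. 146. 192.  76. -88.] perr 0.0 rerr 0.0
```

```bash
cat > path2.py <<'E'
from plan import *
from h import env
s=env.state(); q=np.array(s["qpos"]); R0=fk6(q)[1]; L,A=lean(R0); R1=R0@rz(131)
cup=np.array([523,312,15.]); tcp=cup+[0,0,46]+19*R1[:,2]; print("tcp",tcp.round(1), "z",R1[:,2].round(2),"y",R1[:,1].round(3))
for W in ([[640,-60,420],[520,130,200],tcp-80*R1[:,2],tcp],[[640,-60,420],[600,100,300],[500,220,150],tcp-80*R1[:,2],tcp]):
    x=q;n=0; Rc=R0
    for w in W:
        w=np.array(w,float); p,R=fk6(x); print("  delta",(R.T@(w-p)).round(0),end=" ")
        x,i=gor(x,w,R1,45); n+=i; p,R=fk6(x); print(w.round(),i,x.round(0),"perr",round(np.linalg.norm(p-w),1),"rerr",round(np.degrees(np.linalg.norm(Rn.from_matrix(R1@R.T).as_rotvec())),1))
E
python3 path2.py
```

```text
tcp [539.3 319.   54.3] z [ 0.86  0.37 -0.35] y [ 0.393 -0.919 -0.   ]
  delta [-417. -708. -413.] [640. -60. 420.] 31 [-29.   2. 112.  83.  48. -15.] perr 0.0 rerr 0.0
  delta [-218. -222.   44.] [520. 130. 200.] 9 [ -1.  11. 150. 150.  52. -80.] perr 0.0 rerr 0.0
  delta [-104. -166.   58.] [471. 290.  83.] 44 [ 41.  34. 150. 198.  72. -89.] perr 33.6 rerr 1.1
  delta [-18.  11.  55.] [539. 319.  54.] 2 [ 36.  41. 146. 192.  76. -88.] perr 0.0 rerr 0.0
  delta [-417. -708. -413.] [640. -60. 420.] 31 [-29.   2. 112.  83.  48. -15.] perr 0.0 rerr 0.0
  delta [-103. -163.   67.] [600. 100. 300.] 6 [ -7.   3. 132. 125.  35. -52.] perr 0.0 rerr 0.0
  delta [-156. -150.   11.] [500. 220. 150.] 44 [ 22.  19. 150. 179.  58. -90.] perr 21.9 rerr 0.9
  delta [-80. -75.  11.] [471. 290.  83.] 44 [ 41.  34. 150. 198.  72. -89.] perr 33.6 rerr 1.1
  delta [-18.  11.  55.] [539. 319.  54.] 2 [ 36.  41. 146. 192.  76. -88.] perr 0.0 rerr 0.0
```

```bash
cat > path3.py <<'E'
from plan import *
from h import env
def run(q,R0,W,roll=131):
    x=q; 
    for w in W:
        w=np.array(w,float); R1=R0@rz(w[3]) if len(w)>3 else R0; w=w[:3]; p,R=fk6(x); d=R.T@(w-p)
        x,i=gor(x,w,R1,45); p,R=fk6(x); print("delta",d.round(1),"->",w.round(),i,x.round(0),"perr",round(np.linalg.norm(p-w),1),"rerr",round(np.degrees(np.linalg.norm(Rn.from_matrix(R1@R.T).as_rotvec())),1))
    return x
if __name__=="__main__":
    s=env.state(); q=np.array(s["qpos"]); R0=fk6(q)[1]
    x=run(q,R0@rz(131),[[640,-60,420],[600,100,330],[490,298,280],[500,302,165],[539.3,319,54.3]])
    print("pour"); R1=R0@rz(131)
    x=run(x,R1,[[500,302,165],[490,298,300],[600,100,330]])
    a=R1.T@[0,0,1.]
    for roll in(150,165,180):
        Rp=R1@rz(roll); ax=Rp@a; g=np.array([517,-253,175])-31*ax; y=run(x,R1,[[500,-150,320],[500,-220,320]]); y=run(y,R1,[list(g+19*Rp[:,2])+[90],list(g+19*Rp[:,2])+[roll]]); print(roll,"tip",np.degrees(np.arccos(ax[2])))
E
python3 path3.py
```

```text
delta [-417.3 -707.8 -413.5] -> [640. -60. 420.] 31 [-29.   2. 112.  83.  48. -15.] perr 0.0 rerr 0.0
delta [ -75.  -162.8   56.2] -> [600. 100. 330.] 6 [ -7.   0. 129. 118.  32. -43.] perr 0.0 rerr 0.0
delta [ -55.1 -225.3   -4.1] -> [490. 298. 280.] 10 [  38.    1.  138.  208.   31. -109.] perr 0.7 rerr 0.1
delta [-103.6   -0.3   50.4] -> [500. 302. 165.] 4 [ 38.  20. 147. 196.  57. -94.] perr 0.0 rerr 0.0
delta [-88.5  -0.1  79.1] -> [539. 319.  54.] 4 [ 36.  41. 146. 192.  76. -88.] perr 0.0 rerr 0.0
pour
delta [ 88.5   0.1 -79.1] -> [500. 302. 165.] 4 [ 38.  20. 147. 196.  57. -94.] perr 0.0 rerr 0.0
delta [122.5  -0.3 -57.7] -> [490. 298. 300.] 4 [  38.   -1.  136.  212.   28. -113.] perr 0.0 rerr 0.0
delta [ 36.4 225.3  11.2] -> [600. 100. 330.] 11 [ -7.   0. 129. 118.  32. -43.] perr 0.0 rerr 0.0
delta [ -76.4  190.6 -174.5] -> [ 500. -150.  320.] 8 [-54.   4. 126.  82.  67. -37.] perr 0.0 rerr 0.0
delta [ -9.7  64.4 -25.8] -> [ 500. -220.  320.] 2 [-60.  10. 120.  78.  72. -37.] perr 0.0 rerr 0.0
delta [-109.6   22.6   83.6] -> [ 545. -225.  188.] 13 [-55.  24. 126.  89.  67
[... 312 characters left out ...]
. 120.  78.  72. -37.] perr 0.0 rerr 0.0
delta [-106.7   29.6   83.6] -> [ 549. -231.  191.] 13 [-55.  24. 125.  89.  67.  33.] perr 0.0 rerr 0.0
delta [ 0. -0. -0.] -> [ 549. -231.  191.] 11 [-55.  24. 125.  89.  67. 108.] perr 0.0 rerr 0.0
165 tip 136.1490434861731
delta [ -76.4  190.6 -174.5] -> [ 500. -150.  320.] 8 [-54.   4. 126.  82.  67. -37.] perr 0.0 rerr 0.0
delta [ -9.7  64.4 -25.8] -> [ 500. -220.  320.] 2 [-60.  10. 120.  78.  72. -37.] perr 0.0 rerr 0.0
delta [-105.7   37.1   83.6] -> [ 552. -238.  192.] 13 [-56.  25. 124.  88.  67.  34.] perr 0.0 rerr 0.0
delta [ 0. -0. -0.] -> [ 552. -238.  192.] 13 [-56.  25. 124.  88.  67. 124.] perr 0.0 rerr 0.0
180 tip 138.67498487577757
```

Call:
arm_command([
  {"delta_pos": [-417,-708,-413],"roll": 26.2,"jaw": 100},
  {"delta_pos": [-417,-708,-413],"roll": 26.2,"jaw": 100},
  {"delta_pos": [-417,-708,-413],"roll": 26.2,"jaw": 100},
  {"delta_pos": [-417,-708,-413],"roll": 26.2,"jaw": 100},
  {"delta_pos": [-417,-708,-413],"roll": 26.2,"jaw": 100},
  {"delta_pos": [-417,-708,-413],"roll": 26.2,"jaw": 100},
  {"delta_pos": [-417,-708,-413],"roll": 26.2,"jaw": 100},
  {"delta_pos": [-417,-708,-413],"roll": 26.2,"jaw": 100},
  {"delta_pos": [-417,-708,-413],"roll": 26.2,"jaw": 100},
  {"delta_pos": [-417,-708,-413],"roll": 26.2,"jaw": 100},
  {"delta_pos": [-417,-708,-413],"roll": 26.2,"jaw": 100},
  {"delta_pos": [-417,-708,-413],"roll": 26.2,"jaw": 100},
  {"delta_pos": [-417,-708,-413],"roll": 26.2,"jaw": 100},
  {"delta_pos": [-417,-708,-413],"roll": 26.2,"jaw": 100},
  {"delta_pos": [-417,-708,-413],"roll": 26.2,"jaw": 100},
  {"delta_pos": [-417,-708,-413],"roll": 26.2,"jaw": 100},
  {"delta_pos": [-417,-708,-413],"roll": 26.2,"jaw": 100},
  {"delta_pos": [-417,-708,-413],"roll": 26.2,"jaw": 100},
  {"delta_pos": [-417,-708,-413],"roll": 26.2,"jaw": 100},
  {"delta_pos": [-417,-708,-413],"roll": 26.2,"jaw": 100},
])

```text
time_s: 18.52
ee_pos: [687.7, 284.5, 447.3]
ee_rot: [128.0, -50.7, 82.4]
force: [0.0, -0.7, -0.1]
gripper_width: 91.3
gripper_force: 0.0
```

```bash
cat > st.py <<'E'
from path3 import *
s=env.state(); q=np.array(s["qpos"]); R0=fk6(q)[1]; L,A=lean(R0); M=R0.T@toolR(L,A)
print(q.round(0),s["ee_pos"].round(1),"lean",round(L,2),round(A,2),"roll to level",round(np.degrees(np.arctan2(M[1,0],M[0,0])),2),"f",s["force"].round(1),"w",round(s["gripper_width"],1),round(s["gripper_force"],1),"t",s["time_s"])
E
python3 - <<'E'
from st import *
run(q,toolR(L,A),[[640,-60,420],[600,100,330],[490,298,280],[500,302,165],[539.3,319,54.3]])
E
```

```text
[ 20.   4. 103.  31.   6.  25.] [687.7 284.5 447.3] lean 67.08 23.48 roll to level 32.81 f [ 0.  -0.7 -0.1] w 91.3 0.0 t 18.5167
delta [-242.4  197.6 -156.8] -> [640. -60. 420.] 10 [-29.   2. 110.  79.  48. -10.] perr 0.0 rerr 0.0
delta [ -72.4 -162.7   60. ] -> [600. 100. 330.] 6 [ -6.  -0. 127. 111.  29. -36.] perr 0.0 rerr 0.0
delta [ -54.6 -225.4   -0.8] -> [490. 298. 280.] 12 [  38.    0.  137.  210.   27. -112.] perr 0.0 rerr 0.0
delta [-101.7    0.3   54.7] -> [500. 302. 165.] 4 [ 37.  18. 145. 196.  51. -95.] perr 0.0 rerr 0.0
delta [-85.3   0.1  82.5] -> [539. 319.  54.] 4 [ 35.  39. 145. 192.  71. -89.] perr 0.0 rerr 0.0
```

Call:
arm_command([
  {"delta_pos": [-242,198,-157],"roll": 6.56,"jaw": 100},
  {"delta_pos": [-242,198,-157],"roll": 6.56,"jaw": 100},
  {"delta_pos": [-242,198,-157],"roll": 6.56,"jaw": 100},
  {"delta_pos": [-242,198,-157],"roll": 6.56,"jaw": 100},
  {"delta_pos": [-242,198,-157],"roll": 6.56,"jaw": 100},
  {"delta_pos": [-242,198,-157],"roll": 6.56,"jaw": 100},
  {"delta_pos": [-242,198,-157],"roll": 6.56,"jaw": 100},
  {"delta_pos": [-242,198,-157],"roll": 6.56,"jaw": 100},
  {"delta_pos": [-242,198,-157],"roll": 6.56,"jaw": 100},
  {"delta_pos": [-242,198,-157],"roll": 6.56,"jaw": 100},
  {"delta_pos": [-242,198,-157],"roll": 6.56,"jaw": 100},
])

```text
time_s: 19.43
ee_pos: [640.1, -68.0, 419.5]
ee_rot: [179.3, -66.9, 23.5]
force: [0.2, -1.2, 0.2]
gripper_width: 91.1
gripper_force: 0.0
```

```bash
python3 - <<'E'
from st import *
run(q,toolR(L,A),[[600,100,330],[490,298,280],[500,302,165],[539.3,319,54.3]])
E
```

```text
[-29.   2. 110.  78.  48. -10.] [640.1 -68.  419.5] lean 66.92 22.74 roll to level 0.3 f [ 0.2 -1.2  0.2] w 91.1 0.0 t 19.4333
delta [ -71.7 -170.6   59.8] -> [600. 100. 330.] 6 [ -6.  -0. 127. 112.  28. -36.] perr 0.0 rerr 0.0
delta [ -55.8 -225.1   -3.3] -> [490. 298. 280.] 12 [  39.    0.  136.  214.   27. -114.] perr 0.0 rerr 0.0
delta [-101.6    0.2   55. ] -> [500. 302. 165.] 4 [ 38.  18. 145. 198.  51. -96.] perr 0.0 rerr 0.0
delta [-85.1  -0.5  82.8] -> [539. 319.  54.] 4 [ 36.  39. 145. 193.  70. -89.] perr 0.0 rerr 0.0
```

Call:
arm_command([
  {"delta_pos": [-72,-171,60],"roll": 0.06,"jaw": 100},
  {"delta_pos": [-72,-171,60],"roll": 0.06,"jaw": 100},
  {"delta_pos": [-72,-171,60],"roll": 0.06,"jaw": 100},
  {"delta_pos": [-72,-171,60],"roll": 0.06,"jaw": 100},
  {"delta_pos": [-72,-171,60],"roll": 0.06,"jaw": 100},
  {"delta_pos": [-128,-396,57],"roll": 0.06,"jaw": 100},
  {"delta_pos": [-128,-396,57],"roll": 0.06,"jaw": 100},
  {"delta_pos": [-128,-396,57],"roll": 0.06,"jaw": 100},
  {"delta_pos": [-128,-396,57],"roll": 0.06,"jaw": 100},
  {"delta_pos": [-128,-396,57],"roll": 0.06,"jaw": 100},
  {"delta_pos": [-128,-396,57],"roll": 0.06,"jaw": 100},
  {"delta_pos": [-128,-396,57],"roll": 0.06,"jaw": 100},
  {"delta_pos": [-128,-396,57],"roll": 0.06,"jaw": 100},
  {"delta_pos": [-128,-396,57],"roll": 0.06,"jaw": 100},
  {"delta_pos": [-128,-396,57],"roll": 0.06,"jaw": 100},
  {"delta_pos": [-128,-396,57],"roll": 0.06,"jaw": 100},
  {"delta_pos": [-128,-396,57],"roll": 0.06,"jaw": 100},
])

```text
time_s: 20.85
ee_pos: [482.7, 305.5, 278.8]
ee_rot: [-179.3, -67.0, 23.1]
force: [0.8, 0.5, -0.1]
gripper_width: 91.2
gripper_force: 0.0
```

```bash
python3 - <<'E'
from st import *
c=np.array([523,312,61]); t=c+19*toolR(L,A)[:,2]; print("tcp",t.round(1)); h=t-c; h[2]=0; u=h/np.linalg.norm(h)
run(q,toolR(L,A),[t-42*u+[0,0,111],t])
E
```

```text
[  40.    0.  137.  214.   27. -114.] [482.7 305.5 278.8] lean 66.97 23.79 roll to level -0.28 f [ 0.8  0.5 -0.1] w 91.2 0.0 t 20.85
tcp [539.  319.1  53.6]
delta [-100.3   11.4   57.4] -> [501. 302. 165.] 4 [ 37.  18. 145. 195.  51. -95.] perr 0.0 rerr 0.0
delta [-85.7   0.   82.1] -> [539. 319.  54.] 4 [ 35.  39. 145. 191.  71. -89.] perr 0.0 rerr 0.0
```

Call:
arm_command([
  {"delta_pos": [-30,6,17],"roll": 0,"jaw": 100},
  {"delta_pos": [-60,11,34],"roll": 0,"jaw": 100},
  {"delta_pos": [-85,11,50],"roll": 0,"jaw": 100},
  {"delta_pos": [-100,11,57],"roll": 0,"jaw": 100},
  {"delta_pos": [-100,11,57],"roll": 0,"jaw": 100},
  {"delta_pos": [-100,11,57],"roll": 0,"jaw": 100},
])

```text
time_s: 21.35
ee_pos: [500.8, 299.4, 163.6]
ee_rot: [-179.5, -66.9, 23.0]
force: [-0.1, 0.6, 0.0]
gripper_width: 90.9
gripper_force: 0.0
```

```bash
python3 - <<'E'
from st import *
from h import grab,cloud,cv2
f=grab("wrist"); cv2.imwrite("pics/w1.png",f["img"])
P=cloud(f); m=(P[...,2]>84)&(P[...,2]<97)&(np.hypot(P[...,0]-523,P[...,1]-312)<60); Q=P[m]; print(len(Q))
if len(Q)>10: print(Q.mean(0).round(1),cv2.minEnclosingCircle(Q[:,:2].astype(np.float32)))
c=np.array([523,312,61]); t=c+19*toolR(L,A)[:,2]; print((R0.T@(t-s["ee_pos"])).round(1))
E
```

```text
[ 37.  18. 145. 196.  51. -95.] [500.8 299.4 163.6] lean 66.87 23.54 roll to level -0.22 f [-0.1  0.6  0. ] w 90.9 0.0 t 21.35
836
[522.3 311.5  89.4] ((521.076416015625, 311.0242004394531), 31.984580993652344)
[-84.3  -2.3  82.6]
```

View pics/w1.png

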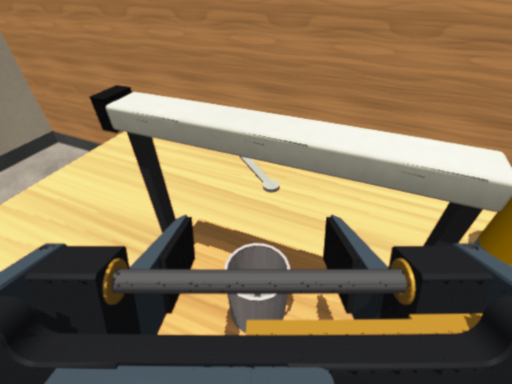

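The wrist view shows the silver cup at (258,285), centred between the fingers, with the light clear behind it. I'll go in and close.

Call:
arm_command([
  {"delta_pos": [-21,-1,20],"roll": 0,"jaw": 100},
  {"delta_pos": [-42,-1,40],"roll": 0,"jaw": 100},
  {"delta_pos": [-63,-2,60],"roll": 0,"jaw": 100},
  {"delta_pos": [-76,-2,74],"roll": 0,"jaw": 100},
  {"delta_pos": [-84,-2,82],"roll": 0,"jaw": 100},
  {"delta_pos": [-84,-2,82],"roll": 0,"jaw": 100},
  {"delta_pos": [-84,-2,82],"roll": 0,"jaw": 60},
  {"delta_pos": [-84,-2,82],"roll": 0,"jaw": 40},
  {"delta_pos": [-84,-2,82],"roll": 0,"jaw": 40},
  {"delta_pos": [-84,-2,82],"roll": 0,"jaw": 40},
  {"delta_pos": [-84,-2,82],"roll": 0,"jaw": 40},
  {"delta_pos": [-84,-2,82],"roll": 0,"jaw": 40},
], squeeze=35)

```text
time_s: 22.4
ee_pos: [538.0, 319.3, 56.0]
ee_rot: [-179.5, -67.1, 23.1]
force: [-3.1, -1.8, 6.1]
gripper_width: 61.8
gripper_force: 35.0
```

```bash
python3 - <<'E'
from st import *
p=s["ee_pos"]
x=run(q,R0,[[500,302,165],[484,305,300],[600,100,330],[500,-150,320],[500,-220,320]])
E
```

```text
[ 35.  39. 145. 192.  70. -89.] [538.  319.3  56. ] lean 67.1 23.6 roll to level -0.21 f [-3.1 -1.8  6.1] w 61.8 35.0 t 22.4
delta [ 83.5   1.2 -83.6] -> [500. 302. 165.] 4 [ 37.  18. 145. 196.  51. -95.] perr 0.0 rerr 0.0
delta [119.1  -9.6 -64.9] -> [484. 305. 300.] 4 [  40.   -2.  135.  219.   24. -120.] perr 0.0 rerr 0.0
delta [ 37.9 234.2  10.6] -> [600. 100. 330.] 12 [ -6.  -0. 127. 111.  30. -36.] perr 0.6 rerr 0.1
delta [ -82.5  189.8 -173.1] -> [ 500. -150.  320.] 8 [-54.   4. 125.  79.  66. -34.] perr 0.0 rerr 0.0
delta [-10.7  64.2 -25.8] -> [ 500. -220.  320.] 2 [-60.   9. 119.  75.  71. -34.] perr 0.0 rerr 0.0
```

Call:
arm_command([
  {"delta_pos": [8,0,0],"roll": 0,"jaw": 40},
  {"delta_pos": [28,0,-20],"roll": 0,"jaw": 40},
  {"delta_pos": [50,0,-46],"roll": 0,"jaw": 40},
  {"delta_pos": [72,1,-72],"roll": 0,"jaw": 40},
  {"delta_pos": [88,1,-86],"roll": 0,"jaw": 40},
  {"delta_pos": [115,0,-104],"roll": 0,"jaw": 40},
  {"delta_pos": [145,-2,-120],"roll": 0,"jaw": 40},
  {"delta_pos": [175,-5,-135],"roll": 0,"jaw": 40},
  {"delta_pos": [202,-8,-149],"roll": 0,"jaw": 40},
  {"delta_pos": [210,5,-149],"roll": 0,"jaw": 40},
  {"delta_pos": [240,226,-138],"roll": 0,"jaw": 40},
  {"delta_pos": [240,226,-138],"roll": 0,"jaw": 40},
  {"delta_pos": [240,226,-138],"roll": 0,"jaw": 40},
  {"delta_pos": [240,226,-138],"roll": 0,"jaw": 40},
  {"delta_pos": [240,226,-138],"roll": 0,"jaw": 40},
  {"delta_pos": [240,226,-138],"roll": 0,"jaw": 40},
  {"delta_pos": [240,226,-138],"roll": 0,"jaw": 40},
  {"delta_pos": [240,226,-138],"roll": 0,"jaw": 40},
  {"delta_pos": [240,226,-138],"roll": 0,"jaw": 40},
  {"delta_pos": [240,226,-138],"roll": 0,"jaw": 40},
])

```text
time_s: 24.07
ee_pos: [595.0, 103.4, 327.1]
ee_rot: [-179.5, -66.7, 23.4]
force: [2.4, 1.3, -2.0]
gripper_width: 62.0
gripper_force: 35.0
```

```bash
python3 - <<'E'
from st import *
x=run(q,R0,[[600,100,330],[500,-150,320],[500,-220,320]])
E
```

```text
[ -6.  -0. 128. 110.  29. -35.] [595.  103.4 327.1] lean 66.71 23.9 roll to level -0.2 f [ 2.4  1.3 -2. ] w 62.0 35.0 t 24.0667
delta [2.7 5.4 0.6] -> [600. 100. 330.] 1 [ -7.  -0. 127. 109.  30. -34.] perr 0.0 rerr 0.0
delta [ -84.7  188.3 -173. ] -> [ 500. -150.  320.] 8 [-54.   4. 125.  78.  66. -33.] perr 0.0 rerr 0.0
delta [-11.  64. -26.] -> [ 500. -220.  320.] 2 [-60.   9. 118.  75.  71. -33.] perr 0.0 rerr 0.0
```

Call:
arm_command([
  {"delta_pos": [-85,188,-173],"roll": 0,"jaw": 40},
  {"delta_pos": [-85,188,-173],"roll": 0,"jaw": 40},
  {"delta_pos": [-85,188,-173],"roll": 0,"jaw": 40},
  {"delta_pos": [-85,188,-173],"roll": 0,"jaw": 40},
  {"delta_pos": [-85,188,-173],"roll": 0,"jaw": 40},
  {"delta_pos": [-85,188,-173],"roll": 0,"jaw": 40},
  {"delta_pos": [-85,188,-173],"roll": 0,"jaw": 40},
  {"delta_pos": [-85,188,-173],"roll": 0,"jaw": 40},
  {"delta_pos": [-85,188,-173],"roll": 0,"jaw": 40},
  {"delta_pos": [-85,188,-173],"roll": 0,"jaw": 40},
])

```text
time_s: 24.9
ee_pos: [494.8, -145.5, 316.6]
ee_rot: [-179.3, -66.8, 23.0]
force: [-0.1, -0.1, -2.5]
gripper_width: 61.8
gripper_force: 35.0
```

```bash
cat > pour.py <<'E'
from st import *
from h import grab,cloud,cv2
tub=None
for n in("top","scene"):
    f=grab(n); p=cloud(f).reshape(-1,3); Q=p[(p[:,2]>78)&(p[:,2]<92)&(np.hypot(p[:,0]-517,p[:,1]+253)<80)]
    if len(Q)>20: print(n,len(Q),Q.mean(0).round(),cv2.minEnclosingCircle(Q[:,:2].astype(np.float32)))
tub=np.array([517,-253.])
R1=toolR(L,A); a=R1.T@[0,0,1.]
def pose(roll,extra=0):
    R=R1@rz(roll); ax=R@a
    pts=[R@[x,y,-79] for x in(-38,38) for y in(-89,89)]+[R@[x,y,z] for x in(-16,16) for y in(-59,59) for z in(0,-79)]
    low=min(v[2] for v in pts)
    z=max(105-low, 125-31*ax[2]-19*R[2,2]*-1 if 0 else 0)
    # tcp z so that rim z>=125 and lowest gripper point>=105 ; rim = tcp-19 z + 31 ax
    rel=-19*R[:,2]+31*ax
    tz=max(105-low,125-rel[2])+extra
    return np.r_[tub-rel[:2],tz],R,ax
if __name__=="__main__":
    x=q;
    for r in(0,45,70,90,110,130,150,165,172):
        w,R,ax=pose(r); p0=np.array(s["ee_pos"])
        x,i=gor(x,w,R,45); p,_=fk6(x); print(r,"tip",round(np.degrees(np.arccos(ax[2]))),"tcp",w.round(),"delta0",(R0.T@(w-p0)).round(0),i,x.round(0),round(np.linalg.norm(p-w),1),"rimz",round((w-19*R[:,2]+31*ax)[2]))
E
python3 pour.py
```

```text
[-54.   3. 126.  79.  66. -34.] [ 494.8 -145.5  316.6] lean 66.82 23.74 roll to level -0.29 f [-0.1 -0.1 -2.5] w 61.8 35.0 t 24.9
top 100 [ 538. -265.   84.] ((516.8660888671875, -252.80978393554688), 62.02537536621094)
scene 188 [ 520. -254.   83.] ((518.0022583007812, -255.76791381835938), 64.55239868164062)pour.py:22: RuntimeWarning: invalid value encountered in arccos
  x,i=gor(x,w,R,45); p,_=fk6(x); print(r,"tip",round(np.degrees(np.arccos(ax[2]))),"tcp",w.round(),"delta0",(R0.T@(w-p0)).round(0),i,x.round(0),round(np.linalg.norm(p-w),1),"rimz",round((w-19*R[:,2]+31*ax)[2]))
Traceback (most recent call last):
  File "pour.py", line 22, in <module>
    x,i=gor(x,w,R,45); p,_=fk6(x); print(r,"tip",round(np.degrees(np.arccos(ax[2]))),"tcp",w.round(),"delta0",(R0.T@(w-p0)).round(0),i,x.round(0),round(np.linalg.norm(p-w),1),"rimz",round((w-19*R[:,2]+31*ax)[2]))
                                                 ~~~~~^^^^^^^^^^^^^^^^^^^^^^^^^^^^^^
ValueError: cannot convert float NaN to integer
```

```bash
sed -i 's/np.arccos(ax\[2\])/np.arccos(min(1,ax[2]))/; s/ -253.\]/ -253.5]/; s/for n in("top","scene")/for n in()/' pour.py; python3 pour.py
```

```text
[-54.   3. 126.  79.  66. -34.] [ 495.1 -144.7  317.1] lean 66.86 23.8 roll to level -0.25 f [-0.2 -0.7 -3.4] w 62.0 35.0 t 25.0
0 tip 0 tcp [ 533. -246.  120.] delta0 [-183.  109.   72.] 6 [-58.  31. 126.  88.  65. -65.] 0.0 rimz 158
45 tip 41 tcp [ 528. -226.  157.] delta0 [-148.   88.   60.] 7 [-57.  26. 127.  87.  65. -16.] 0.0 rimz 187
70 tip 64 tcp [ 529. -218.  163.] delta0 [-141.   82.   62.] 4 [-56.  25. 127.  88.  65.  10.] 0.0 rimz 184
90 tip 81 tcp [ 532. -215.  159.] delta0 [-143.   80.   67.] 3 [-56.  25. 128.  88.  65.  29.] 0.0 rimz 172
110 tip 98 tcp [ 536. -215.  163.] delta0 [-138.   82.   69.] 3 [-55.  25. 127.  88.  64.  50.] 0.0 rimz 166
130 tip 113 tcp [ 541. -219.  159.] delta0 [-140.   87.   73.] 3 [-55.  26. 127.  89.  64.  70.] 0.0 rimz 155
150 tip 125 tcp [ 546. -224.  145.] delta0 [-152.   94.   81.] 3 [-55.  28. 126.  90.  64.  88.] 0.0 rimz 135
165 tip 131 tcp [ 550. -230.  138.] delta0 [-158.  101.   85.] 3 [-55.  29. 126.  90.  64. 103.] 0.0 rimz 125
172 tip 133 tcp [ 552. -233.  139.] delta0 [-157.  105.   85.] 1 [-55.  29. 125.  90.  64. 110.] 0.0 rimz 125
```

Call:
arm_command([
  {"delta_pos": [-35,21,14],"roll": 1.4,"jaw": 40},
  {"delta_pos": [-68,40,27],"roll": 2.8,"jaw": 40},
  {"delta_pos": [-100,60,40],"roll": 4.2,"jaw": 40},
  {"delta_pos": [-130,78,52],"roll": 5.6,"jaw": 40},
  {"delta_pos": [-145,86,59],"roll": 7.0,"jaw": 40},
  {"delta_pos": [-148,88,60],"roll": 8.4,"jaw": 40},
  {"delta_pos": [-147,87,60],"roll": 9.8,"jaw": 40},
  {"delta_pos": [-144,85,61],"roll": 11.2,"jaw": 40},
  {"delta_pos": [-142,83,62],"roll": 12.6,"jaw": 40},
  {"delta_pos": [-141,82,62],"roll": 14.0,"jaw": 40},
  {"delta_pos": [-142,81,64],"roll": 15.4,"jaw": 40},
  {"delta_pos": [-143,80,65],"roll": 16.8,"jaw": 40},
  {"delta_pos": [-143,80,67],"roll": 18.2,"jaw": 40},
  {"delta_pos": [-141,81,68],"roll": 19.6,"jaw": 40},
  {"delta_pos": [-139,82,69],"roll": 21.0,"jaw": 40},
  {"delta_pos": [-138,82,69],"roll": 22.4,"jaw": 40},
  {"delta_pos": [-138,83,70],"roll": 23.8,"jaw": 40},
  {"delta_pos": [-139,85,72],"roll": 25.2,"jaw": 40},
  {"delta_pos": [-141,87,74],"roll": 26.6,"jaw": 40},
  {"delta_pos": [-147,90,77],"roll": 28.0,"jaw": 40},
])

```text
time_s: 26.67
ee_pos: [544.2, -221.7, 152.6]
ee_rot: [-123.8, 45.1, -91.6]
force: [-0.0, 0.5, -2.2]
gripper_width: 61.6
gripper_force: 35.0
```

```bash
python3 - <<'E'
import st
from st import *
print("rot err from nominal roll:",end="")
Rl=toolR(L,A); M=Rl.T@R0; rc=np.degrees(np.arctan2(M[1,0],M[0,0])); print(rc)
import pour
for r in(150,165,180,195):
    w,R,ax=pour.pose(r); print(r,(R0.T@(w-s["ee_pos"])).round(0),"roll units",round((r-rc)%360/5,2),w.round(),"tip",np.degrees(np.arccos(ax[2])).round())
E
```

```text
[-54.  27. 126.  89.  64.  80.] [ 544.2 -221.7  152.6] lean 66.91 23.74 roll to level -140.41 f [-0.   0.5 -2.2] w 61.6 35.0 t 26.6667
rot err from nominal roll:140.4076923172716
150 [7. 1. 4.] roll units 1.92 [ 546. -225.  145.] tip 125.0
165 [16.  0.  8.] roll units 4.92 [ 550. -230.  138.] tip 132.0
180 [20. -6.  8.] roll units 7.92 [ 553. -237.  139.] tip 134.0
195 [ 26. -11.   8.] roll units 10.92 [ 556. -244.  138.] tip 132.0
```

Call:
arm_command([
  {"delta_pos": [7,1,4],"roll": 1.4,"jaw": 40},
  {"delta_pos": [11,0,6],"roll": 2.8,"jaw": 40},
  {"delta_pos": [14,0,7],"roll": 4.2,"jaw": 40},
  {"delta_pos": [17,-2,8],"roll": 5.6,"jaw": 40},
  {"delta_pos": [19,-4,8],"roll": 7.0,"jaw": 40},
  {"delta_pos": [20,-6,8],"roll": 7.9,"jaw": 40},
  {"delta_pos": [20,-6,8],"roll": 7.9,"jaw": 40},
  {"delta_pos": [20,-6,8],"roll": 7.9,"jaw": 40},
  {"delta_pos": [20,-6,8],"roll": 7.9,"jaw": 40},
  {"delta_pos": [10,-6,8],"roll": 7.2,"jaw": 40},
  {"delta_pos": [22,-6,8],"roll": 8.4,"jaw": 40},
  {"delta_pos": [10,-6,8],"roll": 7.2,"jaw": 40},
  {"delta_pos": [22,-6,8],"roll": 8.4,"jaw": 40},
  {"delta_pos": [10,-6,8],"roll": 7.2,"jaw": 40},
  {"delta_pos": [20,-6,8],"roll": 7.9,"jaw": 40},
  {"delta_pos": [20,-6,8],"roll": 7.9,"jaw": 40},
])

```text
time_s: 28.0
ee_pos: [552.9, -238.1, 137.7]
ee_rot: [-179.3, 66.9, -155.6]
force: [-0.5, -0.4, -1.2]
gripper_width: 61.7
gripper_force: 35.0
```

```bash
python3 - <<'E'
from st import *
from h import grab,cv2
f=grab("scene"); g=grab("top"); w=grab("wrist")
cv2.imwrite("pics/p1.png",np.hstack([cv2.resize(f["img"][160:260,140:260],(400,333),interpolation=cv2.INTER_CUBIC),cv2.resize(g["img"][146:246,245:365],(400,333),interpolation=cv2.INTER_CUBIC)]))
E
```

```text
[-55.  29. 125.  90.  64. 118.] [ 552.9 -238.1  137.7] lean 66.86 23.63 roll to level -179.69 f [-0.5 -0.4 -1.2] w 61.7 35.0 t 28.0
```

View pics/p1.png

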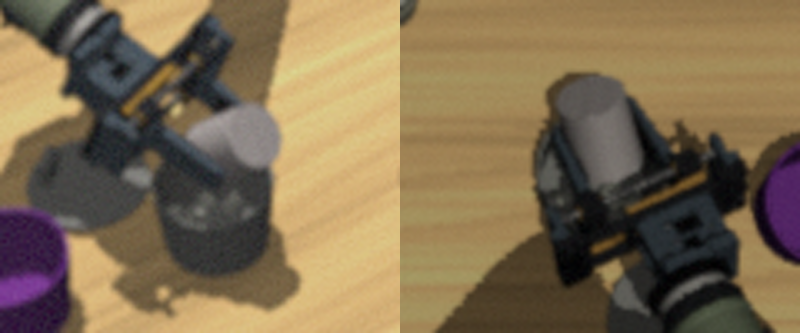

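The picture shows the cup inverted over the tub with its mouth inside the rim. Nuts are visible in the tub at about (215,205) and none are outside. I'll shake once more, then rise and check.

```bash
python3 - <<'E'
from st import *
print((R0.T@(np.array([535,-235,250.])-s["ee_pos"])).round(0),(R0.T@(np.array([500,-170,320.])-s["ee_pos"])).round(0), (R0.T@[0,0,1]).round(2))
x=run(q,R0@rz(-90),[[535,-235,250],[500,-170,320]]); run(x,R0@rz(-179.7),[[500,-170,320]])
E
```

```text
[-55.  29. 125.  90.  64. 118.] [ 552.8 -237.6  138.3] lean 66.92 23.68 roll to level -179.63 f [-0.6  0.3 -0.6] w 61.7 35.0 t 28.15
[-97.   9. -58.] [-159.   82.  -91.] [-0.92 -0.01 -0.39]
delta [-96.   10.1 -59.4] -> [ 535. -235.  250.] 13 [-57.  17. 120.  81.  67.  46.] perr 0.0 rerr 0.0
delta [-73.2 -62.5 -32.9] -> [ 500. -170.  320.] 3 [-56.   5. 123.  77.  68.  56.] perr 0.0 rerr 0.0
delta [-0. -0. -0.] -> [ 500. -170.  320.] 13 [-56.   5. 123.  77.  68. -34.] perr 0.0 rerr 0.0
```

Call:
arm_command([
  {"delta_pos": [-14,0,0],"roll": 0,"jaw": 40},
  {"delta_pos": [0,0,0],"roll": 0,"jaw": 40},
  {"delta_pos": [-14,0,0],"roll": 0,"jaw": 40},
  {"delta_pos": [0,0,0],"roll": 0,"jaw": 40},
  {"delta_pos": [0,0,0],"roll": 0,"jaw": 40},
  {"delta_pos": [-35,3,-20],"roll": 0,"jaw": 40},
  {"delta_pos": [-68,6,-40],"roll": 0,"jaw": 40},
  {"delta_pos": [-97,9,-58],"roll": 0,"jaw": 40},
  {"delta_pos": [-120,30,-68],"roll": -1.4,"jaw": 40},
  {"delta_pos": [-159,82,-91],"roll": -2.8,"jaw": 40},
  {"delta_pos": [-159,82,-91],"roll": -18,"jaw": 40},
  {"delta_pos": [-159,82,-91],"roll": -18,"jaw": 40},
  {"delta_pos": [-159,82,-91],"roll": -18,"jaw": 40},
  {"delta_pos": [-159,82,-91],"roll": -18,"jaw": 40},
  {"delta_pos": [-159,82,-91],"roll": -18,"jaw": 40},
  {"delta_pos": [-159,82,-91],"roll": -18,"jaw": 40},
  {"delta_pos": [-159,82,-91],"roll": -18,"jaw": 40},
  {"delta_pos": [-159,82,-91],"roll": -18,"jaw": 40},
  {"delta_pos": [-159,82,-91],"roll": -18,"jaw": 40},
  {"delta_pos": [-159,82,-91],"roll": -18,"jaw": 40},
])

```text
time_s: 29.82
ee_pos: [499.5, -169.8, 319.7]
ee_rot: [-113.1, 3.4, -67.7]
force: [-0.6, 0.1, -1.7]
gripper_width: 61.5
gripper_force: 35.0
```

```bash
python3 - <<'E'
from st import *
run(q,toolR(L,A),[[500,-170,320],[500,-150,320],[600,100,330]])
print((R0.T@(np.array([500,-150,320.])-s["ee_pos"])).round(0))
E
```

```text
[-55.   5. 123.  77.  68.  60.] [ 499.5 -169.8  319.7] lean 66.9 23.74 roll to level -93.74 f [-0.6  0.1 -1.7] w 61.5 35.0 t 29.8167
delta [ 0.   0.8 -1. ] -> [ 500. -170.  320.] 14 [-56.   5. 123.  77.  68. -34.] perr 0.0 rerr 0.0
delta [  3.2 -18.3   7.4] -> [ 500. -150.  320.] 1 [-54.   4. 125.  79.  66. -34.] perr 0.0 rerr 0.0
delta [  84.6 -188.6  172.8] -> [600. 100. 330.] 8 [ -7.  -0. 127. 109.  30. -35.] perr 0.0 rerr 0.0
[-18.  -2.   8.]
```

Finish levelling (-93.7° is -18.7 units) and then check the tub and cup.

Call:
arm_command([
  {"delta_pos": [-18,-2,8],"roll": -18.75,"jaw": 40},
  {"delta_pos": [-18,-2,8],"roll": -18.75,"jaw": 40},
  {"delta_pos": [-18,-2,8],"roll": -18.75,"jaw": 40},
  {"delta_pos": [-18,-2,8],"roll": -18.75,"jaw": 40},
  {"delta_pos": [-18,-2,8],"roll": -18.75,"jaw": 40},
  {"delta_pos": [-18,-2,8],"roll": -18.75,"jaw": 40},
  {"delta_pos": [-18,-2,8],"roll": -18.75,"jaw": 40},
  {"delta_pos": [-18,-2,8],"roll": -18.75,"jaw": 40},
  {"delta_pos": [-18,-2,8],"roll": -18.75,"jaw": 40},
  {"delta_pos": [-18,-2,8],"roll": -18.75,"jaw": 40},
  {"delta_pos": [-18,-2,8],"roll": -18.75,"jaw": 40},
  {"delta_pos": [-18,-2,8],"roll": -18.75,"jaw": 40},
  {"delta_pos": [-18,-2,8],"roll": -18.75,"jaw": 40},
  {"delta_pos": [-18,-2,8],"roll": -18.75,"jaw": 40},
  {"delta_pos": [-18,-2,8],"roll": -18.75,"jaw": 40},
])

```text
time_s: 31.07
ee_pos: [500.4, -150.3, 319.6]
ee_rot: [-178.9, -66.9, 22.5]
force: [1.3, 0.8, -1.6]
gripper_width: 61.8
gripper_force: 35.0
```

```bash
python3 - <<'E'
from st import *
from h import grab,cv2,proj
f=grab("top"); g=grab("scene")
def crop(f,X,h):
    u,v=proj(f,[X])[0].astype(int); print(u,v); u=max(u,h);v=max(v,h); return cv2.resize(f["img"][v-h:v+h,u-h:u+h],(260,260),interpolation=cv2.INTER_CUBIC)
t=np.array([517,-253,60]); c=s["ee_pos"]-19*R0[:,2]+[0,0,25]
cv2.imwrite("pics/p2.png",np.vstack([np.hstack([crop(f,t,32),crop(f,c,26)]),np.hstack([crop(g,t,40),crop(g,c,26)])]))
run(q,toolR(L,A),[[600,100,330],[484,305,300],[500,302,165],[538,319.3,57]])
E
```

```text
[-53.   4. 125.  79.  66. -33.] [ 500.4 -150.3  319.6] lean 66.91 23.71 roll to level -0.49 f [ 1.3  0.8 -1.6] w 61.8 35.0 t 31.0667
304 197
282 193
203 219
219 133
delta [  82.  -190.2  171.1] -> [600. 100. 330.] 8 [ -7.  -0. 127. 110.  30. -35.] perr 0.0 rerr 0.0
delta [ -36.9 -234.3  -10.1] -> [484. 305. 300.] 13 [  39.   -2.  135.  219.   23. -120.] perr 0.0 rerr 0.0
delta [-118.9    9.2   65.3] -> [500. 302. 165.] 4 [ 37.  18. 145. 196.  51. -95.] perr 0.0 rerr 0.0
delta [-83.   -0.6  80.8] -> [538. 319.  57.] 4 [ 35.  38. 145. 191.  70. -89.] perr 0.0 rerr 0.0
```

View pics/p2.png

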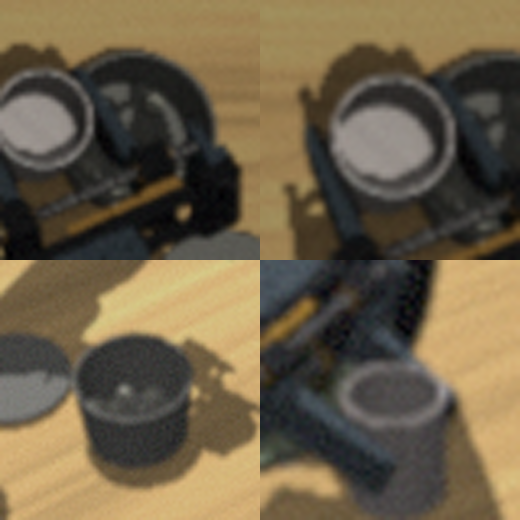

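The cup is empty, with its bare floor showing in the upper crops, and the nuts lie in the tub. I'll carry the cup back.

Call:
arm_command([
  {"delta_pos": [82,-190,171],"roll": -0.06,"jaw": 40},
  {"delta_pos": [82,-190,171],"roll": -0.06,"jaw": 40},
  {"delta_pos": [82,-190,171],"roll": -0.06,"jaw": 40},
  {"delta_pos": [82,-190,171],"roll": -0.06,"jaw": 40},
  {"delta_pos": [82,-190,171],"roll": -0.06,"jaw": 40},
  {"delta_pos": [82,-190,171],"roll": -0.06,"jaw": 40},
  {"delta_pos": [82,-190,171],"roll": -0.06,"jaw": 40},
  {"delta_pos": [45,-424,161],"roll": -0.06,"jaw": 40},
  {"delta_pos": [45,-424,161],"roll": -0.06,"jaw": 40},
  {"delta_pos": [45,-424,161],"roll": -0.06,"jaw": 40},
  {"delta_pos": [45,-424,161],"roll": -0.06,"jaw": 40},
  {"delta_pos": [45,-424,161],"roll": -0.06,"jaw": 40},
  {"delta_pos": [45,-424,161],"roll": -0.06,"jaw": 40},
  {"delta_pos": [45,-424,161],"roll": -0.06,"jaw": 40},
  {"delta_pos": [45,-424,161],"roll": -0.06,"jaw": 40},
  {"delta_pos": [45,-424,161],"roll": -0.06,"jaw": 40},
  {"delta_pos": [45,-424,161],"roll": -0.06,"jaw": 40},
  {"delta_pos": [45,-424,161],"roll": -0.06,"jaw": 40},
  {"delta_pos": [45,-424,161],"roll": -0.06,"jaw": 40},
  {"delta_pos": [45,-424,161],"roll": -0.06,"jaw": 40},
])

```text
time_s: 32.83
ee_pos: [482.8, 304.7, 299.9]
ee_rot: [-179.7, -66.9, 23.4]
force: [0.0, -0.3, -1.3]
gripper_width: 61.6
gripper_force: 35.0
```

```bash
python3 - <<'E'
from st import *
run(q,toolR(L,A),[[484,305,300],[500,302,165],[538,319.3,57]])
E
```

```text
[  40.   -2.  135.  219.   23. -120.] [482.8 304.7 299.9] lean 66.89 23.75 roll to level -0.15 f [ 0.  -0.3 -1.3] w 61.6 35.0 t 32.8333
delta [-0.5  0.8  0. ] -> [484. 305. 300.] 0 [  40.   -2.  135.  219.   23. -120.] perr 1.0 rerr 0.1
delta [-119.3   10.3   65.4] -> [500. 302. 165.] 4 [ 37.  18. 145. 196.  51. -95.] perr 0.0 rerr 0.0
delta [-82.9  -0.5  80.8] -> [538. 319.  57.] 4 [ 35.  38. 145. 191.  70. -89.] perr 0.0 rerr 0.0
```

Call:
arm_command([
  {"delta_pos": [-32,4,17],"roll": 0,"jaw": 40},
  {"delta_pos": [-65,8,34],"roll": 0,"jaw": 40},
  {"delta_pos": [-95,11,51],"roll": 0,"jaw": 40},
  {"delta_pos": [-120,11,66],"roll": 0,"jaw": 40},
  {"delta_pos": [-120,11,66],"roll": 0,"jaw": 40},
  {"delta_pos": [-150,11,94],"roll": 0,"jaw": 40},
  {"delta_pos": [-175,10,120],"roll": 0,"jaw": 40},
  {"delta_pos": [-185,10,130],"roll": 0,"jaw": 40},
  {"delta_pos": [-185,10,130],"roll": 0,"jaw": 40},
  {"delta_pos": [-185,10,130],"roll": 0,"jaw": 40},
])

```text
time_s: 33.67
ee_pos: [531.5, 313.8, 80.6]
ee_rot: [-179.8, -67.1, 23.4]
force: [0.7, 0.4, -0.6]
gripper_width: 61.8
gripper_force: 35.0
```

```bash
python3 - <<'E'
from st import *
from h import grab,cloud,cv2,proj
gp=s["ee_pos"]-19*R0[:,2]; print("grasp pt",gp.round(1))
f=grab("scene"); P=cloud(f).reshape(-1,3); d=np.hypot(P[:,0]-gp[0],P[:,1]-gp[1]); Q=P[(d<34)&(P[:,2]>gp[2]+18)&(P[:,2]<gp[2]+45)]
print(len(Q),np.percentile(Q[:,2],[50,90,97]).round(1) if len(Q) else "")
T=Q[Q[:,2]>np.percentile(Q[:,2],75)]; A_=np.c_[T[:,:2]-gp[:2],np.ones(len(T))]; print("plane",np.linalg.lstsq(A_,T[:,2],rcond=None)[0].round(3))
u,v=proj(f,[gp])[0].astype(int); cv2.imwrite("pics/p3.png",cv2.resize(f["img"][v-35:v+35,u-45:u+45],(720,560),interpolation=cv2.INTER_CUBIC))
print((R0.T@(np.array([538,319.3,56])-s["ee_pos"])).round(1), (R0.T@[0,0,-1]).round(2))
E
```

```text
[ 35.  34. 145. 192.  67. -90.] [531.5 313.8  80.6] lean 67.06 23.6 roll to level -0.09 f [ 0.7  0.4 -0.6] w 61.8 35.0 t 33.6667
grasp pt [515.5 306.8  88. ]
61 [111.6 115.8 117.5]
plane [-1.00000e-03 -7.00000e-03  1.16124e+02]
[-19.5  -2.4  17. ] [-0.92  0.    0.39]
```

View pics/p3.png

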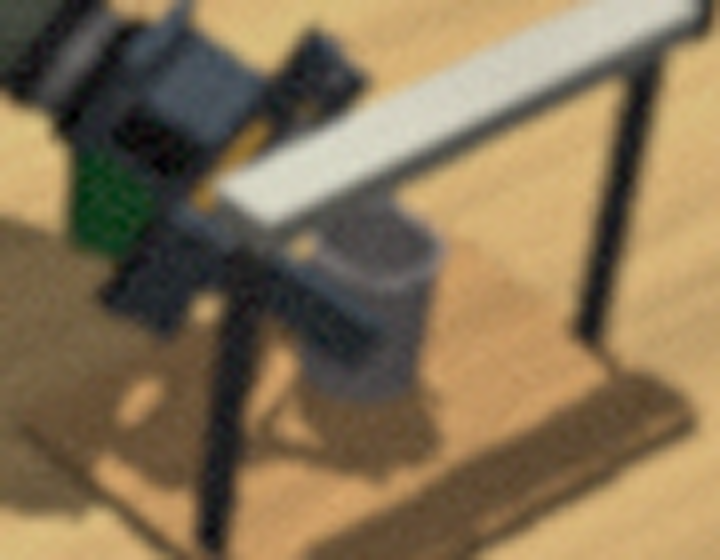

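The picture shows the cup upright in the grip about 25 mm above the board, with its rim level near (380,235). I'll lower it gently and release.

Call:
arm_command([
  {"delta_pos": [-6,0,2.5],"roll": 0,"jaw": 40},
  {"delta_pos": [-12,0,5],"roll": 0,"jaw": 40},
  {"delta_pos": [-16,0,6.8],"roll": 0,"jaw": 40},
  {"delta_pos": [-19,0,8],"roll": 0,"jaw": 40},
  {"delta_pos": [-20.5,0,8.7],"roll": 0,"jaw": 40},
  {"delta_pos": [-21.5,0,9.1],"roll": 0,"jaw": 40},
  {"delta_pos": [-22.5,0,9.5],"roll": 0,"jaw": 40},
  {"delta_pos": [-23,0,9.8],"roll": 0,"jaw": 40},
  {"delta_pos": [-23,0,9.8],"roll": 0,"jaw": 40},
  {"delta_pos": [-23,0,9.8],"roll": 0,"jaw": 40},
])

```text
time_s: 34.55
ee_pos: [530.8, 314.2, 56.0]
ee_rot: [-179.8, -67.2, 23.5]
force: [-2.9, -1.8, 8.5]
gripper_width: 61.9
gripper_force: 35.0
```

Call:
arm_command([
  {"delta_pos": [0.5,0,-0.2],"roll": 0,"jaw": 60},
  {"delta_pos": [0.5,0,-0.2],"roll": 0,"jaw": 72},
  {"delta_pos": [0.5,0,-0.2],"roll": 0,"jaw": 80},
  {"delta_pos": [0.5,0,-0.2],"roll": 0,"jaw": 100},
  {"delta_pos": [0.5,0,-0.2],"roll": 0,"jaw": 100},
  {"delta_pos": [0.5,0,-0.2],"roll": 0,"jaw": 100},
  {"delta_pos": [0.5,0,-0.2],"roll": 0,"jaw": 100},
])

```text
time_s: 35.13
ee_pos: [530.4, 314.0, 54.3]
ee_rot: [-179.9, -66.9, 23.6]
force: [0.9, 0.1, -0.4]
gripper_width: 90.9
gripper_force: 0.0
```

```bash
python3 - <<'E'
from st import *
gp=s["ee_pos"]-19*R0[:,2]; print(gp)
h=R0[:,2].copy();h[2]=0;h/=np.linalg.norm(h); print("up/back delta",(R0.T@(-38*h+[0,0,111])).round(1))
p=np.array(s["ee_pos"]); run(q,toolR(L,A),[p-20*h+[0,0,60],p-32*h+[0,0,111],p-50*h+[0,0,220]])
E
```

```text
[ 35.  39. 146. 191.  72. -89.] [530.4 314.   54.3] lean 66.89 23.66 roll to level -0.03 f [ 0.9  0.1 -0.4] w 90.9 0.0 t 35.1333
[514.35064123 306.97975409  61.74708275]
up/back delta [ 87.2  -0.  -78.5]
delta [ 46.7   0.8 -44.6] -> [512. 306. 114.] 2 [ 36.  28. 147. 193.  62. -91.] perr 0.0 rerr 0.0
delta [ 42.2  -0.  -31.1] -> [501. 301. 165.] 2 [ 37.  18. 145. 196.  51. -95.] perr 0.0 rerr 0.0
delta [ 93.2  -0.  -59.3] -> [485. 294. 274.] 3 [  38.    0.  138.  209.   27. -111.] perr 0.0 rerr 0.0
```

Call:
arm_command([
  {"delta_pos": [16,0,-15],"roll": 0,"jaw": 100},
  {"delta_pos": [32,0,-31],"roll": 0,"jaw": 100},
  {"delta_pos": [47,0,-45],"roll": 0,"jaw": 100},
  {"delta_pos": [68,0,-60],"roll": 0,"jaw": 100},
  {"delta_pos": [89,0,-76],"roll": 0,"jaw": 100},
  {"delta_pos": [120,0,-96],"roll": 0,"jaw": 100},
  {"delta_pos": [151,0,-116],"roll": 0,"jaw": 100},
  {"delta_pos": [182,0,-135],"roll": 0,"jaw": 100},
  {"delta_pos": [182,0,-135],"roll": 0,"jaw": 100},
  {"delta_pos": [182,0,-135],"roll": 0,"jaw": 100},
])

```text
time_s: 35.97
ee_pos: [482.0, 292.7, 278.7]
ee_rot: [-179.6, -67.3, 23.3]
force: [-0.8, 0.5, 0.3]
gripper_width: 91.4
gripper_force: 0.0
```

```bash
python3 - <<'E'
from st import *
from h import grab,cloud,cv2
g=grab("top"); f=grab("scene")
for n,F in(("top",g),("scene",f)):
    P=cloud(F).reshape(-1,3)
    for k,(c,r,lo,hi) in dict(cup=((515,307),45,80,100),lid=((383,-330),75,8,18),tubrim=((517,-253),75,75,95),innuts=((517,-253),48,8,70),benchnear=((517,-253),140,8,40)).items():
        d=np.hypot(P[:,0]-c[0],P[:,1]-c[1]); m=(d<r)&(P[:,2]>lo)&(P[:,2]<hi)
        if k=="benchnear": m&=(d>75)&(np.hypot(P[:,0]-383,P[:,1]+330)>80)&(np.hypot(P[:,0]-487,P[:,1]+464)>75)
        Q=P[m]
        if len(Q)>5: cc,rr=cv2.minEnclosingCircle(Q[:,:2].astype(np.float32)); print(n,k,len(Q),np.round(cc),round(rr),"z",np.percentile(Q[:,2],[5,50,95]).round())
        else: print(n,k,len(Q))
a=cv2.resize(g["img"][160:240,75:185],(400,290),interpolation=cv2.INTER_CUBIC);b=cv2.resize(g["img"][155:240,275:375],(400,290),interpolation=cv2.INTER_CUBIC)
c=cv2.resize(f["img"][110:200,280:380],(400,290),interpolation=cv2.INTER_CUBIC);d=cv2.resize(f["img"][180:260,140:250],(400,290),interpolation=cv2.INTER_CUBIC)
cv2.imwrite("pics/end.png",np.vstack([np.hstack([a,b]),np.hstack([c,d])]))
E
```

```text
[  38.   -0.  138.  209.   27. -111.] [482.  292.7 278.7] lean 67.3 23.7 roll to level -0.16 f [-0.8  0.5  0.3] w 91.4 0.0 t 35.9667
top cup 80 [514. 309.] 32 z [81. 90. 95.]
top lid 1080 [ 385. -327.] 68 z [ 9. 12. 17.]
top tubrim 197 [ 517. -252.] 62 z [77. 84. 89.]
top innuts 229 [ 516. -254.] 47 z [ 8. 20. 40.]
top benchnear 16 [ 546. -240.] 133 z [ 8.  8. 11.]
scene cup 91 [514. 307.] 37 z [82. 87. 94.]
scene lid 701 [ 383. -330.] 69 z [ 9. 12. 16.]
scene tubrim 233 [ 519. -255.] 64 z [76. 82. 87.]
scene innuts 123 [ 500. -250.] 42 z [10. 24. 41.]
scene benchnear 0
```

View pics/end.png

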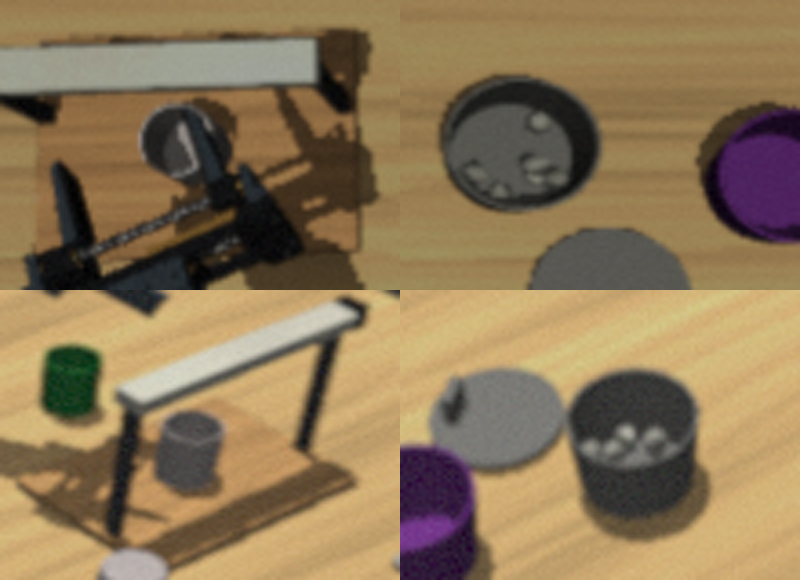

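Top right shows the nuts in the tub around (540,120), (540,172) and (487,182), with none on the bench. The cup stands upright and empty on the board, and the lid lies flat at left. I'm handing the job in.

```bash
python3 -c "
from workcell import env
print(env.job_done())"
```

```text
the job is handed in; nothing more can be done
None
```

The job is handed in at about 36 s of the 72 s allowed; no verdict came back. The lid lies flat and right way up beside the tub, the nuts were poured into the tub with none seen on the bench (they overlap in the pictures, so I could not count all six), and the empty cup stands upright on the light's board.

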